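# Press the lids home on a batch of honey jars and pack them

## Robot

A 6-joint arm with a two-finger parallel gripper is mounted at the origin on the work surface. World frame = base frame: x ahead of the robot, y to its left, z up, the work surface at z = 0. Lengths are in mm, angles in rad, forces in N, time in s.
With the tool pointing down it reaches from about 350 to 975 mm from the base axis. Payload 7.1 kg.
Tool frame: the origin (TCP) lies midway between the tips of the shut fingers; the grasp point (between the pads) lies 19 mm behind it; z points along the fingers, y is the line along which they close (so a half turn about z gives the same grasp; the last joint's range is limited). The gripper opens to 88 mm and grips with 3 to 60 N. Pads are 20 mm wide; open, the fingers measure 115 mm over their backs; the gripper's body (75 mm by 178 mm) begins 61 mm behind the grasp point.
Start: joints at [1.146, 0.423, 1.63, -0, 1.089, -0.019], TCP at [246.689, 574.238, 222.675] pointing down, gripper open.
Joint ranges: [-3, 3], [-0.9, 2.11], [0.09, 2.58], [-1.31, 4.45], [0.11, 2.69], [-2.54, 2.54]. Speed limits (rad/s): [2.39, 2.39, 3.01, 3.14, 3.14, 3.14].

## Interface

Orientations are given as a rotation vector (axis times angle).
In Python, from workcell import ctrl gives the robot as it stands.
- The arm moves only by the shell command python3 -m pendant 'ROWS'. ROWS is a JSON object of lists of equal length, an entry for each row: "grip": the opening, from -1 (shut) to 1 (fully open); "linear": the shift along the tool's x, y, z in mm, a list of three; "angular": the turn, a rotation vector about the tool's x, y, z in rad, a list of three. In form: {"grip": [grip, ...], "linear": [[tx, ty, tz], ...], "angular": [[ax, ay, az], ...]}. A call has 1 to 12 rows; each row shifts and turns the commanded pose from where the row before left it, along the tool's axes as they then stand; what a row does not reach is not made up. A row lasts 1/12 s, in which the tool goes at most 41.7 mm and 7.16 degrees, less where a joint would pass 70% of its speed; a pose out of reach is approached as far as the arm can. A call with a gripper value outside its range is refused whole. The fingers move at their own pace and stop on an object; the grip force is fixed at half the most. Time passes only in rows, so rows that do not move let the fingers close. It gives the time, the measured TCP pose, the force, the opening and the grip force at its end, in the units of the state.
- ctrl.get_obs(): the state, without advancing time (a new reading comes with each control period).
- ctrl.get_image(name): name is "scene" or "top" or "wrist"; returns the picture (420x560x3 uint8, red, green, blue); there is no depth.
- ctrl.camera_params(name): a dict with "vfov" (degrees; the focal length in pixels is half the picture's height over the tangent of half this angle, whatever the lens; pixels are square), "cx", "cy" (the principal point, pixels), "R" (3x3) and "t" (3): a world point X has camera coordinates R X + t; the wrist camera has in their place "T_tool_cam" (4x4, takes a point from camera to tool coordinates, whose origin is the TCP and whose axes are the flange's). Camera axes: x right, y down, z forward; pixel columns grow to the right and rows downward; lengths in mm; the calibration is good to about 2 mm. A picture is of the moment at which its call begins: read the wrist's pose just before it. camera_params takes no time and is no camera call.
- ctrl.close_job(): hands the job in; it is judged then, once.
The state is a dict: "t": time; "qpos": joint angles; "qvel": joint speeds; "joint_torque": joint torques, N m; "ee_pos": TCP position; "orientation": TCP orientation; "ft_force": force on the tool from outside, world axes, zero at the start; "moment": the same for the moment, N m; "width": finger opening in mm; "grasp_force": force on a finger pad.
Only numpy, scipy, OpenCV 4.12 (cv2) and the standard library are available. Lean on these libraries where they do the work, as an engineer would, in place of code of your own. Each camera call takes 0.05 s, during which the arm holds its last target. There are 200 camera calls.

## Task

Stand all the honey jars from the cardboard sheet upright on the narrow rail of the lid press, each centred across the rail, then push the pedal fully down to its stop and hold it there for about a second so that the bar presses all the lids home together. Let the pedal spring up, then pack all the jars standing upright on the floor of the shallow cardboard tray, and leave the bottle and the tape where they are.

Things in the scene. Friction and masses are not known exactly. Their poses are not given: they have to be found in the camera images.
- jar1: squat round honey jar of amber glass with a metal lid, 66 mm tall: body 58 mm across up to 50 mm, lid 52 mm across above that; about 0.2 kg, more or less. Origin: centre of its underside; z up along its axis. May be absent.
- jar2: squat round honey jar of amber glass with a metal lid, 66 mm tall: body 58 mm across up to 50 mm, lid 52 mm across above that; about 0.2 kg, more or less. Origin: centre of its underside; z up along its axis. May be absent.
- jar3: squat round honey jar of amber glass with a metal lid, 66 mm tall: body 58 mm across up to 50 mm, lid 52 mm across above that; about 0.2 kg, more or less. Origin: centre of its underside; z up along its axis. May be absent.
- jar4: squat round honey jar of amber glass with a metal lid, 66 mm tall: body 58 mm across up to 50 mm, lid 52 mm across above that; about 0.2 kg, more or less. Origin: centre of its underside; z up along its axis. May be absent.
- sheet: sheet of cardboard on the bench, 230 x 230 x 3 mm, on which the jars stand at the start, about 110 mm apart; fixed. Left or right of the press. Origin: centre of its underside.
- press: blue lid press, fixed. Rail: aluminium bar 36 mm wide (x, across), 270 mm long (y, along), flat top 60 mm above the bench, centred over the origin; jars overhang it on both sides. Two posts 142 mm high at x = +90, y = -148 and +148 mm carry a swing bar, folded back beyond them (to 210 mm high) until the pedal is pressed. Origin: under the rail's middle, at bench height; x away from the robot.
- press_bar (a joint): swing bar of the press: 0 = folded back, 2.4 = lying on the lids of jars on the rail; driven by the pedal (8 times its angle), goes back by itself.
- pedal (a joint): spring pedal in front of the press, between it and the robot: a steel plate 130 mm long, 80 mm wide with a black ribbed rubber tread, hinged at its end nearest the robot, its other end raised. 0 = up (rest), 0.30 rad = down on its stop. It needs about 6 N at first and 10 to 13 N at the stop, pressed at the tread, and springs up when let go.
- pedal_pad (a point): point on top of the pedal's tread, 95 mm from the hinge line and 30 mm from the raised end; about 71 mm above the bench at rest; it sinks about 28 mm to the stop. Its x axis points horizontally from the hinge towards the raised end while the pedal is up.
- tray: shallow open cardboard tray, loose, 210 x 210 mm outside, walls 5 mm thick and 40 mm high, floor 5 mm thick: room for four jars in two rows of two. On the other side of the press from the sheet. Origin: centre of its underside; x and y along its sides.
- bottle: tall honey bottle with a white cap, 60 mm across, 150 mm high; bystander, leave alone. Origin: centre of its underside.
- tape: roll of clear packing tape lying flat, 100 mm across, 48 mm high; bystander, leave alone. Origin: centre of its underside.
Things that resemble listed ones, but are neither listed nor needed, are in the scene too. Of the things that look like the part that bears pedal, take the one that is farthest to the robot's right at the start.

How it is judged:
By the outcome, as a careful person would: the job done as asked, in the order asked, and still so for the second after the job is handed in, with the robot touching nothing.
Of jar1, jar2, jar3, jar4 only 3 to 4 are there at a start; the rules pass over those that are not, and their reading is None.
At some moment in a run one of tray may be knocked a few centimetres aside while the robot is not near it.
Once in a run the grip may slacken for a moment while it holds something.
It also fails if it takes over 210 s, if anything falls off the work surface, if the arm or the gripper's body presses on something with over 40 N, if the wrist force passes 120 N, or if a joint passes its speed limit or range.

## Working session

There is one attempt and no reset: what is moved stays moved. The work goes in short steps, Python scripts to look and compute and a shell command to move; the robot and the scene stay as the last step left them, time stands still between calls to the robot, and variables do not carry over. Pictures are saved under pics/ and viewed, at most 14 in all, crops included, and the job is handed in when it is done.

```bash
ls; mkdir -p pics
python3 - <<'E'
from workcell import ctrl
import cv2,numpy as np
for n in("scene","top"):
    im=ctrl.get_image(n); cv2.imwrite(f"pics/{n}0.png",im[:,:,::-1])
    p=ctrl.camera_params(n); print(n,{k:np.round(v,4).tolist() for k,v in p.items() if not isinstance(v,str)}, [k for k in p])
print({k:np.round(v,3).tolist() for k,v in ctrl.get_obs().items()})
print({k:np.round(v,3).tolist() for k,v in ctrl.camera_params("wrist").items() if not isinstance(v,str)})
E
```

```text
pics
scene {'vfov': 53.0038, 'cx': 281.8466, 'cy': 210.6174, 'R': [[0.1886, 0.9819, -0.0163], [0.8483, -0.1712, -0.501], [-0.4947, 0.0807, -0.8653]], 't': [-74.5798, -354.2062, 1279.255]} ['vfov', 'cx', 'cy', 'R', 't']
top {'vfov': 52.0759, 'cx': 283.4071, 'cy': 215.5236, 'R': [[-0.001, -1.0, 0.0083], [-0.9926, 0.0, -0.1215], [0.1215, -0.0083, -0.9926]], 't': [-12.1512, 493.5381, 1081.7076]} ['vfov', 'cx', 'cy', 'R', 't']
{'t': 0.1, 'qpos': [1.146, 0.424, 1.631, -0.0, 1.089, -0.019], 'qvel': [0.001, -0.003, -0.0, 0.0, 0.0, 0.001], 'joint_torque': [0.0, -54.562, -27.433, 0.064, 0.019, -0.0], 'ee_pos': [246.49, 573.836, 222.019], 'orientation': [-0.633, -3.077, 0.002], 'ft_force': [-0.719, -0.238, 0.05], 'moment': [-0.013, 0.025, -0.011], 'grasp_force': 0.0, 'width': 87.934}
{'vfov': 71.192, 'cx': 280.748, 'cy': 212.804, 'T_tool_cam': [[-0.001, -0.967, -0.253, 68.729], [1.0, -0.001, 0.0, -0.669], [-0.001, -0.253, 0.967, -162.531], [0.0, 0.0, 0.0, 1.0]]}
```

View pics/top0.png

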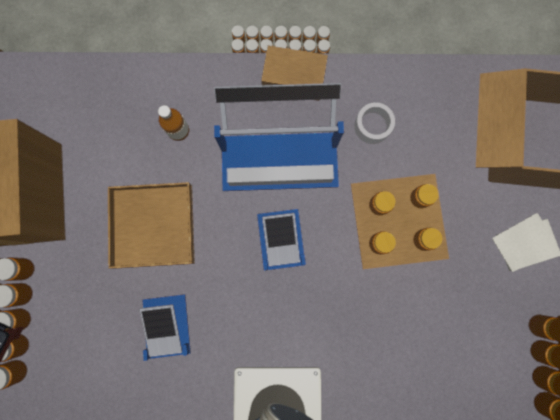

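View pics/scene0.png

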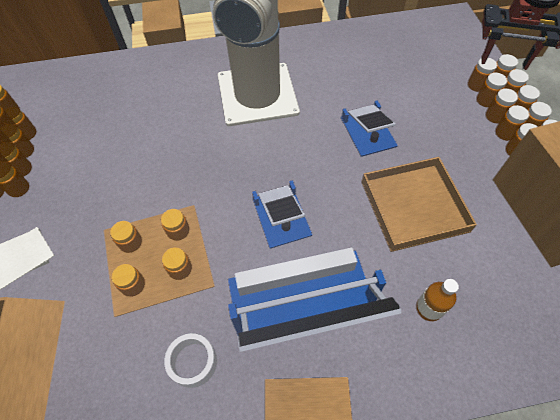

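Top view: the jars are four amber lids at about (384,202), (427,195), (384,243) and (430,239), on the sheet to the robot's right of the press. The rail is at (280,174), the tray at (150,225), the bottle at (172,122) and the tape at (376,121).

Pedal look-alikes: A is at (281,238), in front of the press; B is at (163,326), by the robot's left. Image right is −y, which is the robot's right, so I choose A. The brown and amber bottle stacks at the edges aren't wanted.

```bash
cat > h.py <<'E'
import numpy as np,cv2
from workcell import ctrl
from scipy.spatial.transform import Rotation as Ro
def cam(n,obs=None):
    p=ctrl.camera_params(n); f=210/np.tan(np.radians(p["vfov"])/2)
    if n=="wrist":
        T=np.array(p["T_tool_cam"]); Rt=Ro.from_rotvec(obs["orientation"]).as_matrix()
        Rwc=Rt@T[:3,:3]; c=Rt@T[:3,3]+np.array(obs["ee_pos"])
    else:
        Rwc=np.array(p["R"]).T; c=-Rwc@np.array(p["t"])
    return f,p["cx"],p["cy"],Rwc,c
def cast(n,uv,z,obs=None):
    f,cx,cy,R,c=cam(n,obs); uv=np.atleast_2d(uv)
    d=np.c_[(uv[:,0]-cx)/f,(uv[:,1]-cy)/f,np.ones(len(uv))]@R.T
    return c+d*((z-c[2])/d[:,2])[:,None]
def blobs(mask,amin,amax=1e9):
    n,l,s,c=cv2.connectedComponentsWithStats(mask.astype(np.uint8))
    return [(c[i],s[i],l==i) for i in range(1,n) if amin<s[i][4]<amax]
def yellow(im):
    h=cv2.cvtColor(im,cv2.COLOR_RGB2HSV); return (h[...,0]>14)&(h[...,0]<30)&(h[...,1]>190)&(h[...,2]>150)
E
python3 - <<'E'
from h import *
for n in("top","scene"):
    im=cv2.imread(f"pics/{n}0.png")[:,:,::-1].copy(); h=cv2.cvtColor(im,cv2.COLOR_RGB2HSV)
    print(n)
    for x,y in ([(384,202),(384,193),(360,215),(150,225),(430,239)] if n=="top" else [(122,230),(175,262)]): print((x,y),h[y,x])
    for c,s,m in blobs(yellow(im),60): print("jar",np.round(c,1),s[4],np.round(cast(n,c,69)[0],1))
    if n=="top":
        g=(h[...,1]<40)&(h[...,2]>150); 
        for c,s,m in blobs(g,300):
            r=cv2.minAreaRect(np.argwhere(m)[:,::-1].astype(np.float32)); b=cv2.boxPoints(r)
            if 150<c[1]<200: print("rail",c,np.round(cast(n,b,60),1).tolist())
        d=h[...,2]<60
        for c,s,m in blobs(d,300,2000):
            b=cv2.boxPoints(cv2.minAreaRect(np.argwhere(m)[:,::-1].astype(np.float32)))
            print("dark",c,s[4],np.round(cast(n,c,70)[0],1),np.round(cast(n,b,71),0).tolist())
        cs=np.array([[108,185],[190,184],[193,265],[108,269]])
        print("tray",np.round(cast(n,cs,40)).tolist()); print("bottle",cast(n,[[177,135],[164,112]],0),cast(n,[164,112],150))
        cv2.imwrite("pics/crop.png",cv2.resize(im[140:280,90:350][:,:,::-1],None,fx=3,fy=3,interpolation=2))
E
```

```text
top
(384, 202) [ 22 183 184]
(384, 193) [ 21 173 183]
(360, 215) [ 17 123 149]
(150, 225) [ 17 128 151]
(430, 239) [ 22 181 183]
rail [279.95174825 173.07692308] [[611.6, 131.7, 60.0], [621.0, -136.5, 60.0], [585.7, -137.1, 60.0], [576.5, 130.0, 60.0]]
dark [276.92412451  93.2924773 ] 1542 [806.7   4.3  70. ] [[818.0, 162.0, 71.0], [829.0, -156.0, 71.0], [795.0, -157.0, 71.0], [784.0, 160.0, 71.0]]
dark [279.92455621 231.17307692] 676 [449.5  -3.4  70. ] [[478.0, 32.0, 71.0], [486.0, -31.0, 71.0], [420.0, -39.0, 71.0], [413.0, 24.0, 71.0]]
dark [158.43375174 322.9567643 ] 717 [227.4 289.8  70. ] [[253.0, 329.0, 71.0], [265.0, 265.0, 71.0], [201.0, 251.0, 71.0], [190.0, 314.0, 71.0]]
dark [  7.79545455 336.68181818] 396 [196.  649.1  70. ] [[228.0, 670.0, 71.0], [228.0, 615.0, 71.0], [142.0, 608.0, 71.0], [142.0, 663.0, 71.0]]
tray [[572.0, 440.0, 40.0], [574.0, 229.0, 40.0], [367.0, 216.0, 40.0], [357.0, 429.0, 40.0]]
bottle [[717.40282928 275.90203578   0.        ]
 [782.1246273  313.21649853   0.        ]] [[726.06525419 271.36069859 150.        ]]
scene
(122, 230) [ 20 162 224]
(175, 262) [ 20 174 220]
```

View pics/crop.png

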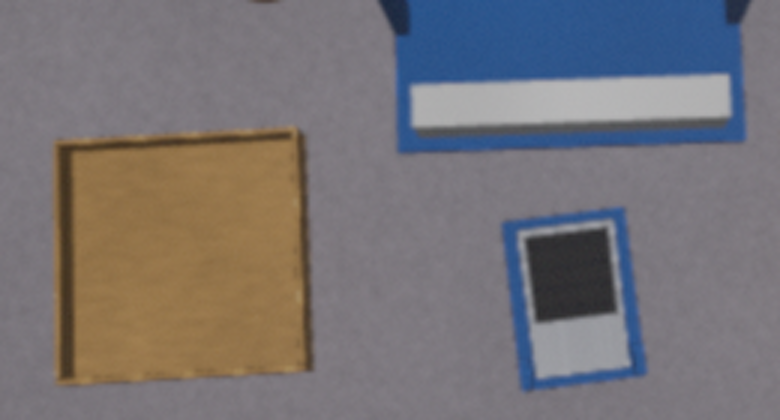

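Crop: A is the blue-based pedal with its hinge end at the bottom, (580,380), towards the robot, and its tread raised at (570,275), directly in front of the rail at (570,100). So A it is. The rail rectangle comes out at 268 x 35 mm, which agrees with the 270 x 36 given.

```bash
sed -i 's/>190)&(h\[...,2\]>150)/>152)\&(h[...,2]>150)/' h.py
cat >> h.py <<'E'
def lids(n,im,z,amin=150,amax=3000,obs=None):
    m=cv2.morphologyEx(yellow(im).astype(np.uint8),cv2.MORPH_OPEN,np.ones((5,5)))
    return [(np.round(c,1),int(s[4]),s[2:4].tolist(),np.round(cast(n,c,z,obs)[0],1)) for c,s,_ in blobs(m,amin,amax)]
def trayfit(z=40):
    im=ctrl.get_image("top"); h=cv2.cvtColor(im,cv2.COLOR_RGB2HSV)
    m=(h[...,0]>10)&(h[...,0]<26)&(h[...,1]>85); m[:150]=0; m[300:]=0; m[:,:80]=0; m[:,230:]=0
    m=cv2.morphologyEx(m.astype(np.uint8),cv2.MORPH_CLOSE,np.ones((9,9)))
    m=max(blobs(m,1500),key=lambda b:b[1][4])[2]
    q=cast("top",np.argwhere(m)[:,::-1],z)[:,:2].astype(np.float32); return cv2.minAreaRect(q),im
def d(x,y,z,yaw):
    "tool-frame shift and turn to tool-down pose; yaw=world angle of tool y"
    o=ctrl.get_obs(); R=Ro.from_rotvec(o["orientation"]).as_matrix()
    ty=np.array([np.cos(yaw),np.sin(yaw),0]); tz=np.array([0,0,-1.]); T=np.c_[np.cross(ty,tz),ty,tz]
    print("pos",np.round(o["ee_pos"],1),"yaw",round(np.arctan2(R[1,1],R[0,1]),3),"F",np.round(o["ft_force"],1),"w",round(float(o["width"]),1),"t",round(o["t"],2))
    dp=np.array([x,y,z])-o["ee_pos"]
    print("shift(now)",np.round(R.T@dp,1),"shift(after turn)",np.round(T.T@dp,1),"turn",np.round((Ro.from_matrix(R.T@T)).as_rotvec(),3))
E
python3 - <<'E'
from h import *
for n in("top","scene"):
    for b in lids(n,cv2.imread(f"pics/{n}0.png")[:,:,::-1].copy(),69): print(n,*b)
print(trayfit()[0])
d(500,-200,200,np.pi/4+.0); d(500,-200,200,-np.pi*3/4);d(500,-200,200,-np.pi/4);d(500,-200,200,3*np.pi/4)
E
```

```text
top [428.1 193.8] 299 [19, 19] [ 543.9 -376.5   69. ]
top [384.9 200.9] 309 [19, 19] [ 525.7 -267.    69. ]
top [431.7 237.8] 326 [20, 20] [ 433.  -380.8   69. ]
top [385.  241.8] 330 [19, 21] [ 423.  -264.2   69. ]
scene [171.5 218.1] 307 [20, 19] [ 424.8 -268.1   69. ]
scene [121.1 230.3] 325 [21, 19] [ 434.4 -384.8   69. ]
scene [173.3 257.6] 373 [22, 20] [ 526.9 -270.    69. ]
scene [123.2 274.6] 399 [23, 22] [ 546.  -380.3   69. ]
((469.5389709472656, 328.31158447265625), (208.4341583251953, 213.54937744140625), 3.116577625274658)
pos [246.5 573.9 222.1] yaw 1.165 F [ 0.   0.1 -1.6] w 87.9 t 0.15
shift(now) [-538.4 -610.9   22.8] shift(after turn) [-726.4 -368.    22.1] turn [-0.001  0.     0.38 ]
pos [246.5 573.9 222.1] yaw 1.165 F [ 0.   0.1 -1.6] w 87.9 t 0.15
shift(now) [-538.4 -610.9   22.8] shift(after turn) [726.4 368.   22.1] turn [-0.000e+00 -2.000e-03 -2.762e+00]
pos [246.5 573.9 222.1] yaw 1.165 F [ 0.   0.1 -1.6] w 87.9 t 0.15
shift(now) [-538.4 -610.9   22.8] shift(after turn) [-368.   726.4   22.1] turn [-1.00e-03  1.00e-03  1.95e+00]
pos [246.5 573.9 222.1] yaw 1.165 F [ 0.   0.1 -1.6] w 87.9 t 0.15
shift(now) [-538.4 -610.9   22.8] shift(after turn) [ 368.  -726.4   22.1] turn [-1.000e-03 -1.000e-03 -1.191e+00]
```

```bash
python3 -m pendant '{"grip":[1,1,1,1,1,1,1,1,1,1,1,1],"linear":[[0,0,0],[0,0,0],[0,0,0],[0,0,0],[-33,-16.6,3],[-33,-16.6,3],[-33,-16.6,3],[-33,-16.6,3],[-33,-16.6,3],[-33,-16.6,3],[-33,-16.6,3],[-33,-16.6,3]],"angular":[[0,0,0.095],[0,0,0.095],[0,0,0.095],[0,0,0.095],[0,0,0],[0,0,0],[0,0,0],[0,0,0],[0,0,0],[0,0,0],[0,0,0],[0,0,0]]}'
python3 -m pendant '{"grip":[1,1,1,1,1,1,1,1,1,1,1,1],"linear":[[-33,-16.6,3],[-33,-16.6,3],[-33,-16.6,3],[-33,-16.6,3],[-33,-16.6,3],[-33,-16.6,3],[-33,-16.6,3],[-33,-16.6,3],[-33,-16.6,3],[-33,-16.6,3],[-33,-16.6,3],[-33,-16.6,3]],"angular":[[0,0,0],[0,0,0],[0,0,0],[0,0,0],[0,0,0],[0,0,0],[0,0,0],[0,0,0],[0,0,0],[0,0,0],[0,0,0],[0,0,0]]}'
python3 -m pendant '{"grip":[1,1,1,1,1,1],"linear":[[-33,-16.6,3],[-33,-16.6,3],[-33,-16.6,3],[-33,-16.6,3],[0,0,0],[0,0,0]],"angular":[[0,0,0],[0,0,0],[0,0,0],[0,0,0],[0,0,0],[0,0,0]]}'
python3 - <<'E'
from h import *
o=ctrl.get_obs(); im=ctrl.get_image("wrist"); cv2.imwrite("pics/w1.png",im[:,:,::-1])
for b in lids("wrist",im,69,800,1e6,o): print(*b)
d(526.3,-268.5,24,np.pi/4)
E
```

```text
t: 1.15
ee_pos: [339.4, 291.9, 198.5]
orientation: [1.202, 2.902, -0.0]
ft_force: [1.4, 0.6, -0.2]
width: 87.6
grasp_force: 0.0
t: 2.15
ee_pos: [478.4, -129.2, 162.5]
orientation: [-1.203, -2.902, -0.0]
ft_force: [0.9, 0.2, -0.4]
width: 87.5
grasp_force: 0.0
t: 2.65
ee_pos: [524.5, -269.0, 150.0]
orientation: [-1.206, -2.9, -0.0]
ft_force: [0.4, 0.2, 0.5]
width: 87.4
grasp_force: 0.0
pos [ 524.  -267.6  150. ] yaw 0.784 F [ 0.8  0.2 -0.4] w 87.7 t 2.7
shift(now) [ -2.5   1.  126. ] shift(after turn) [ -2.3   1.  126. ] turn [-0.    -0.002 -0.002]
```

View pics/w1.png

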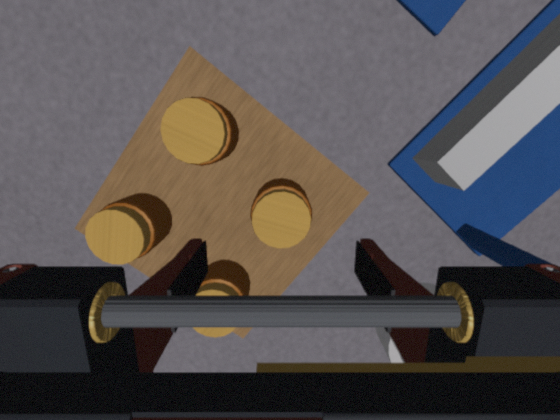

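Wrist view: lids are at (196,131), (282,218) and (119,236), with a partly hidden one at (215,312); the target at (282,218) sits midway between the fingers. I'll cast these rays at z = 69.

Run:
```python
from h import *
o=ctrl.get_obs(); im=cv2.imread("pics/w1.png"); h=cv2.cvtColor(im,cv2.COLOR_BGR2HSV)
print(h[218,282],h[131,196],h[236,119],h[150,250])
print(np.round(cast("wrist",[[196,131],[282,219],[119,236]],69,o),1))
print(np.round(cast("wrist",[[465,190],[415,155]],60,o),1))
```

```text
[ 19 140 166] [ 20 142 165] [ 20 142 167] [ 15 108 134]
[[ 424.4 -264.3   69. ]
 [ 524.9 -267.6   69. ]
 [ 434.6 -379.2   69. ]]
[[ 621.4 -138.1   60. ]
 [ 566.8 -150.1   60. ]]
```

```bash
python3 -m pendant '{"grip":[1,1,1,1,1,-1,-1,-1,-1,-1,-1,-1],"linear":[[-0.6,0.6,32],[0,0,32],[0,0,32],[0,0,20],[0,0,10],[0,0,0],[0,0,0],[0,0,0],[0,0,0],[0,0,0],[0,0,0],[0,0,0]],"angular":[[0,0,0],[0,0,0],[0,0,0],[0,0,0],[0,0,0],[0,0,0],[0,0,0],[0,0,0],[0,0,0],[0,0,0],[0,0,0],[0,0,0]]}'
python3 -m pendant '{"grip":[-1,-1,-1,-1,-1],"linear":[[0,0,-16],[0,0,-30],[0,0,-30],[0,0,-30],[0,0,-20]],"angular":[[0,0,0],[0,0,0],[0,0,0],[0,0,0],[0,0,0]]}'
python3 - <<'E'
from h import *
d(595,102,150,np.pi/4)
E
```

```text
t: 3.7
ee_pos: [526.3, -268.1, 26.2]
orientation: [1.202, 2.9, -0.001]
ft_force: [-1.8, 0.2, 7.7]
width: 57.5
grasp_force: 30.0
t: 4.12
ee_pos: [526.2, -268.0, 153.7]
orientation: [1.202, 2.899, -0.0]
ft_force: [0.7, -0.7, -1.7]
width: 57.6
grasp_force: 30.0
pos [ 526.2 -268.   153.7] yaw 0.785 F [ 0.7 -0.7 -1.7] w 57.6 t 4.12
shift(now) [213.2 310.1   3.4] shift(after turn) [213.  310.3   3.7] turn [ 0.001  0.003 -0.001]
```

```bash
python3 -m pendant '{"grip":[-1,-1,-1,-1,-1,-1,-1,-1,-1,-1,-1,-1],"linear":[[19.4,28.2,0],[19.4,28.2,0],[19.4,28.2,0],[19.4,28.2,0],[19.4,28.2,0],[19.4,28.2,0],[19.4,28.2,0],[19.4,28.2,0],[19.4,28.2,0],[19.4,28.2,0],[19.4,28.2,0],[0,0,0]],"angular":[[0,0,0],[0,0,0],[0,0,0],[0,0,0],[0,0,0],[0,0,0],[0,0,0],[0,0,0],[0,0,0],[0,0,0],[0,0,0],[0,0,0]]}'
python3 -m pendant '{"grip":[-1,-1,-1,-1],"linear":[[0,0,25],[0,0,25],[0,0,10],[0,0,0]],"angular":[[0,0,0],[0,0,0],[0,0,0],[0,0,0]]}'
python3 - <<'E'
from h import *
d(595,102,82,np.pi/4)
im=ctrl.get_image("scene"); cv2.imwrite("pics/s2.png",cv2.resize(im[220:360,200:420][:,:,::-1],None,fx=3,fy=3))
E
```

```text
t: 5.12
ee_pos: [595.1, 107.8, 151.2]
orientation: [1.197, 2.903, 0.004]
ft_force: [-0.1, -0.2, -2.0]
width: 57.6
grasp_force: 30.0
t: 5.45
ee_pos: [591.9, 102.0, 88.3]
orientation: [-1.201, -2.898, 0.004]
ft_force: [-0.2, 0.1, -1.8]
width: 57.6
grasp_force: 30.0
pos [591.9 102.   88.3] yaw 0.785 F [-0.2  0.1 -1.8] w 57.6 t 5.45
shift(now) [-2.2  2.2  6.2] shift(after turn) [-2.2  2.2  6.3] turn [-0.004 -0.003 -0.001]
```

View pics/s2.png

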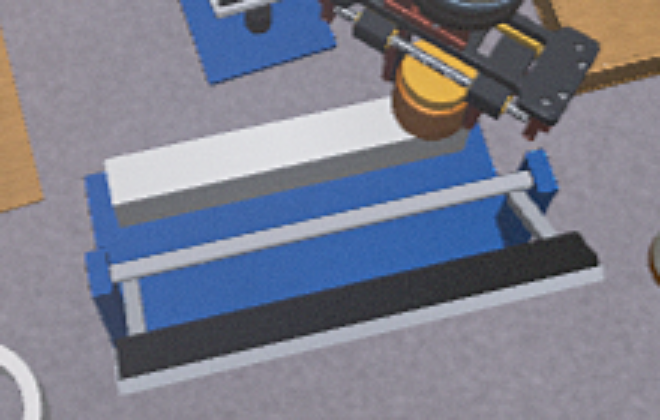

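The jar, at crop pixel (430,100), is held over the rail's +y end with room on all sides; the axle and folded bar are well behind it. I'll correct the 3 mm in x and lower it until I see contact force.

```bash
python3 -m pendant '{"grip":[-1,-1,-1,-1,-1,-1],"linear":[[-2.2,2.2,0],[0,0,2],[0,0,2],[0,0,1],[0,0,0],[0,0,0]],"angular":[[0,0,0],[0,0,0],[0,0,0],[0,0,0],[0,0,0],[0,0,0]]}'
python3 - <<'E'
from h import *
d(595,102,82,np.pi/4)
E
```

```text
t: 6.0
ee_pos: [597.3, 102.6, 85.9]
orientation: [1.203, 2.902, 0.0]
ft_force: [0.3, 0.7, -2.6]
width: 57.6
grasp_force: 30.0
pos [597.3 102.6  85.9] yaw 0.785 F [ 0.3  0.7 -2.6] w 57.6 t 6.0
shift(now) [ 1.2 -2.   3.9] shift(after turn) [ 1.2 -2.   3.9] turn [ 0.     0.    -0.001]
```

```bash
for i in 1; do python3 -m pendant '{"grip":[-1],"linear":[[0,0,0]],"angular":[[0,0,0]]}'; python3 -m pendant '{"grip":[-1],"linear":[[0,0,1.5]],"angular":[[0,0,0]]}';python3 -m pendant '{"grip":[-1],"linear":[[0,0,1]],"angular":[[0,0,0]]}';python3 -m pendant '{"grip":[-1],"linear":[[0,0,0]],"angular":[[0,0,0]]}'; done | grep -E "ee_pos|force"
```

```text
ee_pos: [597.3, 102.6, 85.9]
ft_force: [-0.1, 0.6, -2.2]
grasp_force: 30.0
ee_pos: [597.5, 102.7, 84.5]
ft_force: [0.3, 0.3, -2.6]
grasp_force: 30.0
ee_pos: [597.2, 102.7, 83.2]
ft_force: [-3.6, 3.2, 17.8]
grasp_force: 30.0
ee_pos: [597.3, 102.7, 83.3]
ft_force: [-0.4, 0.2, -1.3]
grasp_force: 30.0
```

```bash
python3 -m pendant '{"grip":[-1,-1,-1,-1,-1,0.7,0.7,0.7,0.7,1,1,1],"linear":[[1.6,-1.6,-1.5],[0,0,0],[0,0,1.5],[0,0,0],[0,0,0],[0,0,0],[0,0,0],[0,0,0],[0,0,-20],[0,0,-30],[0,0,-30],[0,0,0]],"angular":[[0,0,0],[0,0,0],[0,0,0],[0,0,0],[0,0,0],[0,0,0],[0,0,0],[0,0,0],[0,0,0],[0,0,0],[0,0,0],[0,0,0]]}'
python3 -m pendant '{"grip":[1,1,1,1,1,1,1,1,1,1,1,1],"linear":[[-12.6,-34.5,0],[-12.6,-34.5,0],[-12.6,-34.5,0],[-12.6,-34.5,0],[-12.6,-34.5,0],[-12.6,-34.5,0],[-12.6,-34.5,0],[-12.6,-34.5,0],[-12.6,-34.5,0],[-12.6,-34.5,0],[-12.6,-34.5,0],[0,0,20]],"angular":[[0,0,0],[0,0,0],[0,0,0],[0,0,0],[0,0,0],[0,0,0],[0,0,0],[0,0,0],[0,0,0],[0,0,0],[0,0,0],[0,0,0]]}'
python3 -m pendant '{"grip":[1,1,1],"linear":[[0,0,0],[0,0,0],[0,0,0]],"angular":[[0,0,0],[0,0,0],[0,0,0]]}'
python3 - <<'E'
from h import *
d(424.4,-265,26,np.pi/4)
im=ctrl.get_image("top"); cv2.imwrite("pics/t3.png",im[:,:,::-1])
for b in lids("top",im,126): print(*b)
E
```

```text
t: 7.33
ee_pos: [598.5, 103.1, 168.8]
orientation: [1.2, 2.895, 0.007]
ft_force: [2.5, 0.0, 0.5]
width: 87.1
grasp_force: 0.0
t: 8.33
ee_pos: [424.5, -269.7, 145.6]
orientation: [1.206, 2.894, -0.004]
ft_force: [1.3, -0.6, -0.5]
width: 87.9
grasp_force: 0.0
t: 8.58
ee_pos: [424.7, -263.0, 143.3]
orientation: [-1.202, -2.902, -0.0]
ft_force: [-0.2, 0.2, 0.1]
width: 87.8
grasp_force: 0.0
pos [ 424.7 -263.   143.3] yaw 0.786 F [-0.2  0.2  0.1] w 87.8 t 8.58
shift(now) [ -1.3  -1.6 117.3] shift(after turn) [ -1.2  -1.6 117.3] turn [ 0.    -0.001  0.   ]
[235.2 168.8] 315 [20, 19] [594.4 103.7 126. ]
```

Jar 1 stands at (594.4, 103.7), 0.6 mm from the rail's centre line. Next is jar 4.

```bash
python3 -m pendant '{"grip":[1,1,1,1,1,-1,-1,-1,-1,-1,-1,-1],"linear":[[-1,-1.2,30],[0,0,30],[0,0,30],[0,0,20],[0,0,7],[0,0,0],[0,0,0],[0,0,0],[0,0,0],[0,0,0],[0,0,0],[0,0,0]],"angular":[[0,0,0],[0,0,0],[0,0,0],[0,0,0],[0,0,0],[0,0,0],[0,0,0],[0,0,0],[0,0,0],[0,0,0],[0,0,0],[0,0,0]]}'
python3 -m pendant '{"grip":[-1,-1,-1,-1,-1,-1,-1,-1,-1,-1,-1,-1],"linear":[[0,0,-17],[0,0,-30],[0,0,-40],[0,0,-40],[8.7,33.2,0],[8.7,33.2,0],[8.7,33.2,0],[8.7,33.2,0],[8.7,33.2,0],[8.7,33.2,0],[8.7,33.2,0],[8.7,33.2,0]],"angular":[[0,0,0],[0,0,0],[0,0,0],[0,0,0],[0,0,0],[0,0,0],[0,0,0],[0,0,0],[0,0,0],[0,0,0],[0,0,0],[0,0,0]]}'
python3 -m pendant '{"grip":[-1,-1,-1,-1,-1,-1,-1,-1],"linear":[[8.7,33.2,0],[8.7,33.2,0],[0,0,0],[0,0,30],[0,0,25],[0,0,0],[0,0,0],[0,0,0]],"angular":[[0,0,0],[0,0,0],[0,0,0],[0,0,0],[0,0,0],[0,0,0],[0,0,0],[0,0,0]]}'
python3 - <<'E'
from h import *
d(597.5,32,83.5,np.pi/4)
E
```

```text
t: 9.63
ee_pos: [425.0, -265.8, 27.4]
orientation: [1.202, 2.9, -0.001]
ft_force: [-0.3, -0.9, 6.9]
width: 57.3
grasp_force: 30.0
t: 10.63
ee_pos: [563.4, -26.6, 153.6]
orientation: [1.203, 2.902, 0.0]
ft_force: [-0.1, -0.8, -0.9]
width: 57.5
grasp_force: 30.0
t: 11.3
ee_pos: [598.2, 30.6, 99.3]
orientation: [1.203, 2.901, 0.001]
ft_force: [-0.3, 0.1, -1.4]
width: 58.1
grasp_force: 3.0
pos [598.2  30.6  99.3] yaw 0.785 F [-0.3  0.1 -1.4] w 58.1 t 11.3
shift(now) [ 1.4  0.5 15.8] shift(after turn) [ 1.4  0.5 15.8] turn [ 0.001  0.001 -0.001]
```

Grip is slackening right now. I'll lower slowly and watch the force.

```bash
for i in 1; do python3 -m pendant '{"grip":[-1,-1],"linear":[[0,0,0],[0,0,0]],"angular":[[0,0,0],[0,0,0]]}'; python3 -m pendant '{"grip":[-1,-1,-1],"linear":[[0.7,0.2,0],[0,0,0],[0,0,0]],"angular":[[0,0,0],[0,0,0],[0,0,0]]}'; done
python3 - <<'E'
from h import *
im=ctrl.get_image("scene"); cv2.imwrite("pics/s4.png",cv2.resize(im[220:360,200:420][:,:,::-1],None,fx=3,fy=3))
E
```

```text
t: 11.47
ee_pos: [598.7, 30.7, 99.8]
orientation: [1.202, 2.9, 0.002]
ft_force: [0.5, -0.1, -0.4]
width: 57.5
grasp_force: 30.0
t: 11.72
ee_pos: [597.5, 31.6, 98.7]
orientation: [1.203, 2.902, 0.0]
ft_force: [-0.5, 0.8, -0.9]
width: 57.4
grasp_force: 30.0
```

View pics/s4.png

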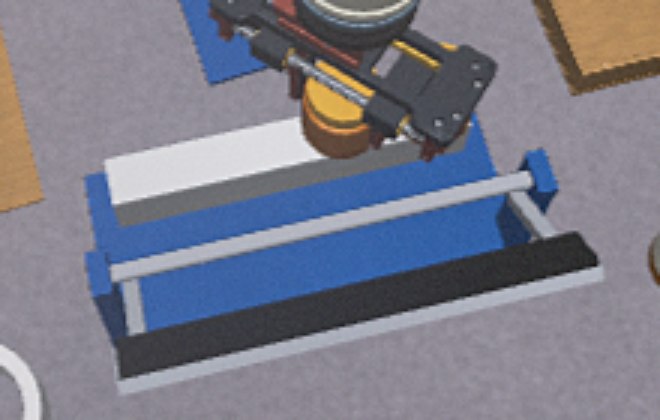

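Jar 4, at crop (345,115), is still held upright over the rail and the grip has recovered. It may have slipped down, so I'll lower in small steps until contact.

```bash
(for i in 1; do python3 -m pendant '{"grip":[-1],"linear":[[0,0,3]],"angular":[[0,0,0]]}'; python3 -m pendant '{"grip":[-1],"linear":[[0,0,3]],"angular":[[0,0,0]]}';python3 -m pendant '{"grip":[-1],"linear":[[0,0,3]],"angular":[[0,0,0]]}'; python3 -m pendant '{"grip":[-1],"linear":[[0,0,0]],"angular":[[0,0,0]]}'; done) | grep -E "ee_pos|ft_force"
```

```text
ee_pos: [597.8, 31.6, 95.7]
ft_force: [0.4, -0.3, -1.4]
ee_pos: [597.5, 31.6, 92.2]
ft_force: [0.1, -0.1, -1.3]
ee_pos: [597.2, 31.6, 88.8]
ft_force: [-0.1, -0.4, -0.4]
ee_pos: [596.7, 31.6, 88.2]
ft_force: [-0.7, -0.3, -1.7]
```

```bash
(for i in 1; do python3 -m pendant '{"grip":[-1],"linear":[[0,0,1.5]],"angular":[[0,0,0]]}'; python3 -m pendant '{"grip":[-1],"linear":[[0,0,1.2]],"angular":[[0,0,0]]}';python3 -m pendant '{"grip":[-1],"linear":[[0,0,1]],"angular":[[0,0,0]]}'; python3 -m pendant '{"grip":[-1,-1],"linear":[[0,0,0],[0,0,0]],"angular":[[0,0,0],[0,0,0]]}'; done) | grep -E "ee_pos|ft_force"
```

```text
ee_pos: [597.2, 31.6, 87.4]
ft_force: [0.4, 0.3, -1.6]
ee_pos: [597.3, 31.6, 86.2]
ft_force: [-0.0, 0.8, -1.6]
ee_pos: [597.3, 31.6, 85.3]
ft_force: [-0.2, 0.5, -1.5]
ee_pos: [597.3, 31.6, 85.4]
ft_force: [0.7, -0.1, -1.7]
```

```bash
python3 -m pendant '{"grip":[-1,-1,0.7,0.7,0.7,0.7,1,1,1,1],"linear":[[0,0,1.2],[0,0,0],[0,0,0],[0,0,0],[0,0,0],[0,0,-20],[0,0,-30],[0,0,-30],[0,0,0],[0,0,0]],"angular":[[0,0,0],[0,0,0],[0,0,0],[0,0,0],[0,0,0],[0,0,0],[0,0,0],[0,0,0],[0,0,0],[0,0,0]]}'
python3 -m pendant '{"grip":[1,1,1,1,1,1,1,1,1,1,1,1],"linear":[[-14.7,-33.9,0],[-14.7,-33.9,0],[-14.7,-33.9,0],[-14.7,-33.9,0],[-14.7,-33.9,0],[-14.7,-33.9,0],[-14.7,-33.9,0],[-14.7,-33.9,0],[-14.7,-33.9,0],[-14.7,-33.9,0],[-14.7,-33.9,0],[-14.7,-33.9,0]],"angular":[[0,0,0],[0,0,0],[0,0,0],[0,0,0],[0,0,0],[0,0,0],[0,0,0],[0,0,0],[0,0,0],[0,0,0],[0,0,0],[0,0,0]]}'
python3 -m pendant '{"grip":[1,1,1],"linear":[[0,0,20],[0,0,0],[0,0,0]],"angular":[[0,0,0],[0,0,0],[0,0,0]]}'
python3 - <<'E'
from h import *
o=ctrl.get_obs(); w=ctrl.get_image("wrist"); cv2.imwrite("pics/w5.png",w[:,:,::-1])
h=cv2.cvtColor(w,cv2.COLOR_RGB2HSV); m=(h[...,0]>16)&(h[...,0]<26)&(h[...,1]>126)&(h[...,2]>145); m=cv2.morphologyEx(m.astype(np.uint8),cv2.MORPH_OPEN,np.ones((7,7)))
for c,s,_ in blobs(m,500): print("wrist",np.round(c,1),s[2:],np.round(cast("wrist",c,69,o)[0],1))
d(434,-380.5,26,np.pi/4)
im=ctrl.get_image("top"); cv2.imwrite("pics/t5.png",im[:,:,::-1])
for b in lids("top",im,126): print(*b)
for b in lids("top",im,69): print(*b)
E
```

```text
t: 13.35
ee_pos: [598.6, 31.6, 166.1]
orientation: [1.201, 2.899, 0.003]
ft_force: [0.7, -0.3, -0.6]
width: 87.4
grasp_force: 0.0
t: 14.35
ee_pos: [432.5, -381.7, 162.7]
orientation: [-1.202, -2.9, -0.001]
ft_force: [0.5, -0.2, 0.5]
width: 87.6
grasp_force: 0.0
t: 14.6
ee_pos: [432.7, -379.6, 142.2]
orientation: [-1.202, -2.897, -0.003]
ft_force: [0.0, 0.1, 0.5]
width: 88.3
grasp_force: 0.0
wrist [276.8 225. ] [  59   57 2691] [ 432.4 -384.6   69. ]
pos [ 433.6 -379.5  143.2] yaw 0.785 F [-0.   0.4  0.3] w 88.1 t 14.65
shift(now) [ -1.3  -0.4 117.1] shift(after turn) [ -1.   -0.4 117.2] turn [ 0.    -0.003 -0.   ]
[264.4 168.2] 317 [20, 19] [595.9  33.9 126. ]
[235.2 168.9] 317 [20, 19] [594.2 103.7 126. ]
[427.  192.6] 263 [18, 19] [ 537.  -354.1  126. ]
[431.5 238. ] 325 [20, 21] [ 428.5 -360.1  126. ]
[264.4 168.2] 317 [20, 19] [609.3  36.   69. ]
[235.2 168.9] 317 [20, 19] [607.6 109.7  69. ]
[427.  192.6] 263 [18, 19] [ 547.1 -373.9   69. ]
[431.5 238. ] 325 [20, 21] [ 432.5 -380.2   69. ]
```

Jars 1 and 4 are 0.8 and 1.5 mm off the rail's centre line, which is fine. Next is jar 3 to the third place.

```bash
python3 -m pendant '{"grip":[1,1,1,1,1,-1,-1,-1,-1,-1,-1,-1],"linear":[[-1,-1.8,30],[0,0,30],[0,0,30],[0,0,20],[0,0,7],[0,0,0],[0,0,0],[0,0,0],[0,0,0],[0,0,0],[0,0,0],[0,0,0]],"angular":[[0,0,0],[0,0,0],[0,0,0],[0,0,0],[0,0,0],[0,0,0],[0,0,0],[0,0,0],[0,0,0],[0,0,0],[0,0,0],[0,0,0]]}'
python3 -m pendant '{"grip":[-1,-1,-1,-1,-1,-1,-1,-1,-1,-1,-1,-1],"linear":[[0,0,-17],[0,0,-30],[0,0,-40],[0,0,-40],[11.35,32.8,0],[11.35,32.8,0],[11.35,32.8,0],[11.35,32.8,0],[11.35,32.8,0],[11.35,32.8,0],[11.35,32.8,0],[11.35,32.8,0]],"angular":[[0,0,0],[0,0,0],[0,0,0],[0,0,0],[0,0,0],[0,0,0],[0,0,0],[0,0,0],[0,0,0],[0,0,0],[0,0,0],[0,0,0]]}'
python3 -m pendant '{"grip":[-1,-1,-1,-1,-1,-1,-1,-1],"linear":[[11.35,32.8,0],[11.35,32.8,0],[11.35,32.8,0],[0,0,30],[0,0,25],[0,0,0],[0,0,0],[0,0,0]],"angular":[[0,0,0],[0,0,0],[0,0,0],[0,0,0],[0,0,0],[0,0,0],[0,0,0],[0,0,0]]}'
python3 - <<'E'
from h import *
d(599.9,-38,84,np.pi/4)
E
```

```text
t: 15.7
ee_pos: [434.4, -383.5, 28.8]
orientation: [1.202, 2.9, -0.001]
ft_force: [-0.4, 0.5, 6.5]
width: 57.5
grasp_force: 30.0
t: 16.7
ee_pos: [555.3, -131.3, 154.6]
orientation: [1.203, 2.902, 0.0]
ft_force: [1.1, -0.5, -1.3]
width: 57.5
grasp_force: 30.0
t: 17.37
ee_pos: [601.1, -39.7, 100.3]
orientation: [1.203, 2.901, 0.0]
ft_force: [0.3, 0.2, -2.0]
width: 57.8
grasp_force: 30.0
pos [601.1 -39.7 100.3] yaw 0.784 F [ 0.3  0.2 -2. ] w 57.8 t 17.37
shift(now) [ 2.1  0.4 16.3] shift(after turn) [ 2.   0.4 16.3] turn [ 0.001  0.001 -0.001]
```

```bash
(for i in 1; do python3 -m pendant '{"grip":[-1,-1,-1,-1],"linear":[[2,0.4,6],[0,0,6],[0,0,1],[0,0,0]],"angular":[[0,0,0],[0,0,0],[0,0,0],[0,0,0]]}'; python3 -m pendant '{"grip":[-1],"linear":[[0,0,1]],"angular":[[0,0,0]]}';python3 -m pendant '{"grip":[-1,-1],"linear":[[0,0,1],[0,0,0]],"angular":[[0,0,0],[0,0,0]]}'; done) | grep -E "ee_pos|ft_force"
```

```text
ee_pos: [599.3, -37.8, 86.2]
ft_force: [0.4, -0.2, -1.5]
ee_pos: [599.7, -37.8, 85.8]
ft_force: [-5.3, 0.7, 12.9]
ee_pos: [599.6, -37.8, 85.7]
ft_force: [-5.5, 0.5, 9.6]
```

```bash
python3 -m pendant '{"grip":[-1,0.7,0.7,0.7,0.7,1,1,1,1],"linear":[[0,0,0],[0,0,0],[0,0,0],[0,0,0],[0,0,-20],[0,0,-30],[0,0,-30],[0,0,0],[0,0,0]],"angular":[[0,0,0],[0,0,0],[0,0,0],[0,0,0],[0,0,0],[0,0,0],[0,0,0],[0,0,0],[0,0,0]]}'
python3 -m pendant '{"grip":[1,1,1,1,1,1,1,1,1,1,1,1],"linear":[[-20.2,-27.9,0],[-20.2,-27.9,0],[-20.2,-27.9,0],[-20.2,-27.9,0],[-20.2,-27.9,0],[-20.2,-27.9,0],[-20.2,-27.9,0],[-20.2,-27.9,0],[-20.2,-27.9,0],[-20.2,-27.9,0],[0,0,20],[0,0,0]],"angular":[[0,0,0],[0,0,0],[0,0,0],[0,0,0],[0,0,0],[0,0,0],[0,0,0],[0,0,0],[0,0,0],[0,0,0],[0,0,0],[0,0,0]]}'
python3 -m pendant '{"grip":[1,1,1],"linear":[[0,0,0],[0,0,0],[0,0,0]],"angular":[[0,0,0],[0,0,0],[0,0,0]]}'
python3 - <<'E'
from h import *
o=ctrl.get_obs(); w=ctrl.get_image("wrist")
h=cv2.cvtColor(w,cv2.COLOR_RGB2HSV); m=(h[...,0]>16)&(h[...,0]<26)&(h[...,1]>126)&(h[...,2]>145); m=cv2.morphologyEx(m.astype(np.uint8),cv2.MORPH_OPEN,np.ones((7,7)))
for c,s,_ in blobs(m,500): print("wrist",np.round(c,1),s[2:],np.round(cast("wrist",c,69,o)[0],1))
d(545,-378,27,np.pi/4)
im=ctrl.get_image("top"); cv2.imwrite("pics/t6.png",im[:,:,::-1])
for b in lids("top",im,126): print(*b)
E
```

```text
t: 18.7
ee_pos: [600.9, -37.8, 166.1]
orientation: [1.201, 2.899, 0.002]
ft_force: [0.5, 0.3, -0.7]
width: 87.5
grasp_force: 0.0
t: 19.7
ee_pos: [542.1, -378.2, 139.7]
orientation: [-1.205, -2.895, -0.002]
ft_force: [-0.5, 1.5, -1.1]
width: 88.0
grasp_force: 0.0
t: 19.95
ee_pos: [545.3, -376.7, 144.5]
orientation: [-1.201, -2.903, -0.0]
ft_force: [0.8, 0.1, -0.2]
width: 87.9
grasp_force: 0.0
wrist [277.3 222.2] [  59   57 2664] [ 544.3 -380.5   69. ]
pos [ 545.5 -376.8  144.8] yaw 0.786 F [-0.2  0.5 -0.3] w 87.6 t 20.0
shift(now) [ -0.4  -1.2 117.8] shift(after turn) [ -0.5  -1.2 117.8] turn [0.    0.    0.001]
[264.4 168.1] 314 [20, 19] [596.2  33.9 126. ]
[292.8 167.4] 311 [20, 19] [598.  -34.2 126. ]
[235.2 168.7] 315 [20, 19] [594.5 103.6 126. ]
[428.1 193.8] 298 [19, 19] [ 534.1 -356.6  126. ]
```

```bash
python3 -m pendant '{"grip":[1,1,1,1,1,-1,-1,-1,-1,-1,-1,-1],"linear":[[-1.1,-2,30],[0,0,30],[0,0,30],[0,0,20],[0,0,7.5],[0,0,0],[0,0,0],[0,0,0],[0,0,0],[0,0,0],[0,0,0],[0,0,0]],"angular":[[0,0,0],[0,0,0],[0,0,0],[0,0,0],[0,0,0],[0,0,0],[0,0,0],[0,0,0],[0,0,0],[0,0,0],[0,0,0],[0,0,0]]}'
python3 -m pendant '{"grip":[-1,-1,-1,-1,-1,-1,-1,-1,-1,-1,-1,-1],"linear":[[0,0,-17],[0,0,-30],[0,0,-40],[0,0,-40],[18.9,29.2,0],[18.9,29.2,0],[18.9,29.2,0],[18.9,29.2,0],[18.9,29.2,0],[18.9,29.2,0],[18.9,29.2,0],[18.9,29.2,0]],"angular":[[0,0,0],[0,0,0],[0,0,0],[0,0,0],[0,0,0],[0,0,0],[0,0,0],[0,0,0],[0,0,0],[0,0,0],[0,0,0],[0,0,0]]}'
python3 -m pendant '{"grip":[-1,-1,-1,-1,-1,-1],"linear":[[0,0,0],[0,0,30],[0,0,25],[0,0,0],[0,0,0],[0,0,0]],"angular":[[0,0,0],[0,0,0],[0,0,0],[0,0,0],[0,0,0],[0,0,0]]}'
python3 - <<'E'
from h import *
d(603.4,-107,84,np.pi/4)
E
```

```text
t: 21.05
ee_pos: [545.2, -380.5, 28.4]
orientation: [1.202, 2.9, -0.001]
ft_force: [-0.3, 0.4, 6.8]
width: 57.6
grasp_force: 30.0
t: 22.05
ee_pos: [602.6, -106.2, 154.0]
orientation: [1.203, 2.902, -0.0]
ft_force: [0.1, 0.3, -1.3]
width: 57.8
grasp_force: 30.0
t: 22.55
ee_pos: [603.2, -108.4, 99.8]
orientation: [1.203, 2.901, 0.0]
ft_force: [0.4, -0.3, -0.9]
width: 57.8
grasp_force: 30.0
pos [ 603.2 -108.4   99.8] yaw 0.785 F [ 0.4 -0.3 -0.9] w 57.8 t 22.55
shift(now) [ 0.8  1.1 15.8] shift(after turn) [ 0.8  1.1 15.8] turn [ 0.     0.001 -0.001]
```

```bash
(for i in 1; do python3 -m pendant '{"grip":[-1,-1,-1,-1],"linear":[[0.8,1.1,6],[0,0,6],[0,0,1],[0,0,0]],"angular":[[0,0,0],[0,0,0],[0,0,0],[0,0,0]]}'; python3 -m pendant '{"grip":[-1],"linear":[[0,0,1]],"angular":[[0,0,0]]}';python3 -m pendant '{"grip":[-1,-1],"linear":[[0,0,1],[0,0,0]],"angular":[[0,0,0],[0,0,0]]}'; done) | grep -E "ee_pos|ft_force"
```

```text
ee_pos: [602.7, -106.6, 85.6]
ft_force: [-0.0, -0.0, -1.5]
ee_pos: [603.0, -106.6, 85.3]
ft_force: [-4.5, 0.3, 14.9]
ee_pos: [603.0, -106.6, 85.3]
ft_force: [-5.2, -0.3, 9.9]
```

```bash
python3 -m pendant '{"grip":[-1,0.7,0.7,0.7,0.7,1,1,1,1],"linear":[[0,0,0],[0,0,0],[0,0,0],[0,0,0],[0,0,-20],[0,0,-30],[0,0,-30],[0,0,0],[0,0,0]],"angular":[[0,0,0],[0,0,0],[0,0,0],[0,0,0],[0,0,0],[0,0,0],[0,0,0],[0,0,0],[0,0,0]]}'
python3 -m pendant '{"grip":[1,1,1,-1,-1,-1,-1,-1,-1,-1],"linear":[[30.2,-5.9,0],[30.2,-5.9,0],[30.2,-5.9,0],[30.2,-5.9,0],[30.2,-5.9,0],[30.2,-5.9,0],[0,0,0],[0,0,0],[0,0,0],[0,0,0]],"angular":[[0,0,0],[0,0,0],[0,0,-0.11],[0,0,-0.11],[0,0,-0.11],[0,0,-0.11],[0,0,-0.11],[0,0,-0.11],[0,0,-0.11],[0,0,-0.11]]}'
python3 -m pendant '{"grip":[-1,-1],"linear":[[0,0,0],[0,0,0]],"angular":[[0,0,0],[0,0,0]]}'
python3 - <<'E'
from h import *
d(449.5,-3.4,90,np.pi/2+.12)
im=ctrl.get_image("top"); cv2.imwrite("pics/t7.png",im[:,:,::-1])
for b in lids("top",im,126): print(*b)
im=ctrl.get_image("scene"); cv2.imwrite("pics/s7.png",im[:,:,::-1])
for b in lids("scene",im,126): print(*b)
E
```

```text
t: 23.88
ee_pos: [604.2, -106.8, 165.6]
orientation: [1.201, 2.899, 0.001]
ft_force: [0.3, -0.7, -0.5]
width: 87.9
grasp_force: 0.0
t: 24.72
ee_pos: [439.7, -21.3, 162.6]
orientation: [0.157, -3.136, -0.0]
ft_force: [-0.6, 0.5, -0.0]
width: 44.5
grasp_force: 0.0
t: 24.88
ee_pos: [440.0, -21.4, 162.8]
orientation: [0.143, -3.136, -0.0]
ft_force: [-0.4, 0.4, -0.2]
width: 31.3
grasp_force: 0.0
pos [440.  -21.4 162.8] yaw 1.662 F [-0.4  0.4 -0.2] w 31.3 t 24.88
shift(now) [-11.2  17.   72.8] shift(after turn) [-11.6  16.7  72.8] turn [ 0.    -0.002 -0.029]
[321.5 166. ] 310 [20, 19] [ 601.4 -103.1  126. ]
[264.3 168.1] 312 [20, 19] [596.1  34.  126. ]
[292.8 167.3] 308 [20, 19] [598.2 -34.2 126. ]
[235.1 168.7] 311 [20, 19] [594.6 103.8 126. ]
[346.3 245.1] 399 [23, 21] [597.6 100.9 126. ]
[313.9 251.7] 415 [24, 22] [599.   30.9 126. ]
[281.5 258.6] 420 [24, 22] [601.1 -38.1 126. ]
[248.9 266.1] 427 [23, 23] [ 604.4 -106.8  126. ]
```

View pics/s7.png

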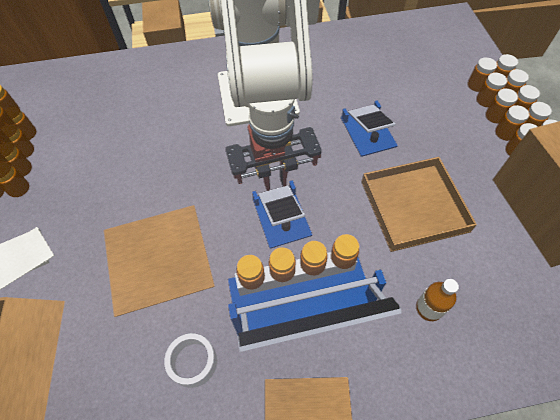

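All four jars stand in a row on the rail, at (249,270), (282,262), (314,255) and (346,248). The pedal is free and the tray hasn't moved. Next I'll bring the shut fingers over the pad.

```bash
python3 -m pendant '{"grip":[-1,-1,-1,-1,-1,-1,-1],"linear":[[-11.5,15.5,0],[0,0,25],[0,0,25],[0,0,25],[0,0,5],[0,0,0],[0,0,0]],"angular":[[0,0,0],[0,0,0],[0,0,0],[0,0,0],[0,0,0],[0,0,0],[0,0,0]]}'
python3 - <<'E'
from h import *
d(450,-5,42,np.pi/2+.12)
im=ctrl.get_image("scene"); cv2.imwrite("pics/s8.png",cv2.resize(im[150:320,200:420][:,:,::-1],None,fx=3,fy=3))
E
```

```text
t: 25.57
ee_pos: [450.8, -5.0, 84.1]
orientation: [0.146, -3.138, -0.0]
ft_force: [-0.3, -0.3, 0.8]
width: 0.5
grasp_force: 0.0
pos [450.8  -5.   84.1] yaw 1.664 F [-0.3 -0.3  0.8] w 0.5 t 25.57
shift(now) [ 0.8  0.1 42.1] shift(after turn) [ 0.8  0.1 42.1] turn [ 0.    -0.001 -0.027]
```

View pics/s8.png

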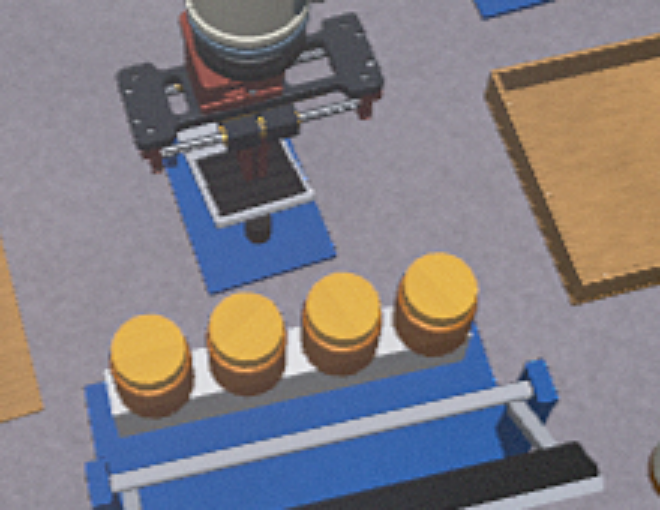

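The shut fingers, at crop (255,165), are over the middle of the tread. Pressing slowly.

```bash
(for i in 1; do python3 -m pendant '{"grip":[-1,-1,-1,-1,-1,-1,-1,-1],"linear":[[0,0,5],[0,0,5],[0,0,3],[0,0,2.5],[0,0,2.5],[0,0,2.5],[0,0,2.5],[0,0,2.5]],"angular":[[0,0,0],[0,0,0],[0,0,0],[0,0,0],[0,0,0],[0,0,0],[0,0,0],[0,0,0]]}'
python3 -m pendant '{"grip":[-1,-1,-1,-1],"linear":[[0,0,2.5],[0,0,2.5],[0,0,2.5],[0,0,2.5]],"angular":[[0,0,0],[0,0,0],[0,0,0],[0,0,0]]}'
python3 -m pendant '{"grip":[-1],"linear":[[0,0,2]],"angular":[[0,0,0]]}'
python3 -m pendant '{"grip":[-1],"linear":[[0,0,1.5]],"angular":[[0,0,0]]}'
done) | grep -E "ee_pos|ft_force"
```

```text
ee_pos: [454.3, -4.9, 59.6]
ft_force: [3.9, 2.3, 9.1]
ee_pos: [454.9, -4.9, 49.7]
ft_force: [5.4, 2.2, 10.1]
ee_pos: [454.9, -5.0, 47.7]
ft_force: [5.8, 1.7, 9.4]
ee_pos: [454.9, -5.0, 46.2]
ft_force: [5.3, 1.7, 8.8]
```

```bash
(for i in 1; do python3 -m pendant '{"grip":[-1],"linear":[[0,0,1.5]],"angular":[[0,0,0]]}'
python3 -m pendant '{"grip":[-1],"linear":[[0,0,1.5]],"angular":[[0,0,0]]}'
python3 -m pendant '{"grip":[-1],"linear":[[0,0,1]],"angular":[[0,0,0]]}'
done) | grep -E "ee_pos|ft_force"
```

```text
ee_pos: [455.2, -4.9, 44.8]
ft_force: [6.1, 1.8, 8.7]
ee_pos: [455.3, -4.9, 43.3]
ft_force: [6.0, 2.5, 9.5]
ee_pos: [455.5, -4.9, 42.7]
ft_force: [2.8, 1.7, 27.8]
```

Force jumped from 9 to 28 N at z = 42.7, so the pedal is on its stop. I'll hold it and look.

```bash
python3 -m pendant '{"grip":[-1,-1,-1,-1,-1,-1,-1,-1,-1,-1,-1,-1],"linear":[[0,0,0.3],[0,0,0],[0,0,0],[0,0,0],[0,0,0],[0,0,0],[0,0,0],[0,0,0],[0,0,0],[0,0,0],[0,0,0],[0,0,0]],"angular":[[0,0,0],[0,0,0],[0,0,0],[0,0,0],[0,0,0],[0,0,0],[0,0,0],[0,0,0],[0,0,0],[0,0,0],[0,0,0],[0,0,0]]}'
python3 - <<'E'
from h import *
im=ctrl.get_image("scene"); cv2.imwrite("pics/s9.png",cv2.resize(im[150:320,200:420][:,:,::-1],None,fx=3,fy=3))
E
```

```text
t: 28.03
ee_pos: [455.5, -4.9, 42.9]
orientation: [-0.147, 3.128, -0.001]
ft_force: [3.1, 2.5, 21.0]
width: 0.3
grasp_force: 10.5
```

View pics/s9.png

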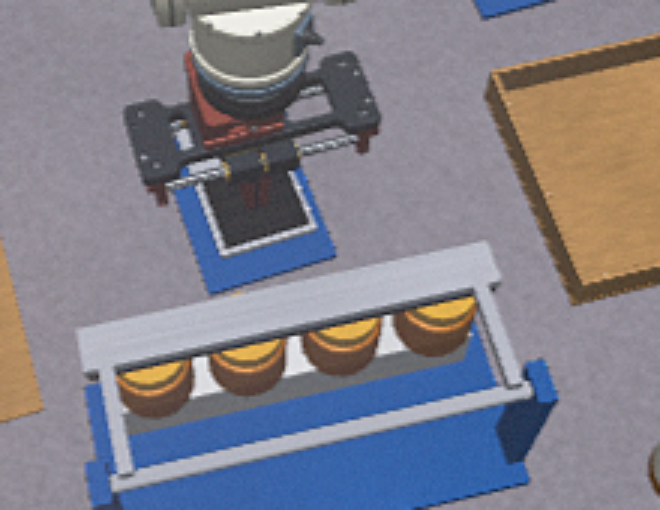

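The bar lies across all four lids and the jars stand beneath it. Pedal held about 1.1 s on its stop; releasing it smoothly.

```bash
python3 -m pendant '{"grip":[-1,-1,-1,-1,-1,-1,-1,-1,-1,-1,-1,-1],"linear":[[0,0,0],[0,0,-3],[0,0,-3],[0,0,-3],[0,0,-3],[0,0,-3],[0,0,-3],[0,0,-4],[0,0,-4],[0,0,-5],[0,0,-8],[0,0,-15]],"angular":[[0,0,0],[0,0,0],[0,0,0],[0,0,0],[0,0,0],[0,0,0],[0,0,0],[0,0,0],[0,0,0],[0,0,0],[0,0,0],[0,0,0]]}'
python3 -m pendant '{"grip":[-1,-1,1,1,1,1,1,1,1,1,1,1],"linear":[[0,0,-30],[0,0,-30],[0,0,-20],[0,0,0],[0,0,0],[0,0,0],[0,0,0],[0,0,0],[0,0,0],[0,0,0],[0,0,0],[0,0,0]],"angular":[[0,0,0],[0,0,0],[0,0,0.11],[0,0,0.11],[0,0,0.11],[0,0,0.11],[0,0,0.11],[0,0,0.11],[0,0,0.11],[0,0,0.11],[0,0,0],[0,0,0]]}'
python3 - <<'E'
from h import *
(c,s,a),im=trayfit(); print("tray",c,s,a)
cv2.imwrite("pics/t10.png",im[:,:,::-1])
L=lids("top",im,126)
for b in L: print(*b)
im=ctrl.get_image("scene")
for b in lids("scene",im,126): print(*b)
d(596,102.5,84,np.pi/4)
E
```

```text
t: 29.08
ee_pos: [450.4, -4.8, 94.3]
orientation: [0.148, -3.137, -0.001]
ft_force: [0.1, -1.0, 0.4]
width: 0.2
grasp_force: 0.0
t: 30.08
ee_pos: [451.1, -4.8, 174.9]
orientation: [1.198, 2.903, 0.001]
ft_force: [-0.2, -0.3, -0.6]
width: 63.9
grasp_force: 0.0
tray (469.5469665527344, 328.4631652832031) (208.32814025878906, 213.8380584716797) 3.281109094619751
[321.5 166. ] 309 [20, 19] [ 601.3 -103.1  126. ]
[264.3 168.1] 311 [20, 19] [596.2  34.  126. ]
[292.8 167.3] 309 [20, 19] [598.1 -34.1 126. ]
[235.  168.6] 305 [20, 19] [594.8 104.  126. ]
[346.6 245. ] 399 [24, 21] [597.4 101.5 126. ]
[313.9 252. ] 404 [24, 21] [599.6  30.7 126. ]
[281.5 258.9] 410 [24, 22] [601.7 -38.2 126. ]
[249.  266.1] 433 [24, 23] [ 604.5 -106.5  126. ]
pos [450.9  -4.9 174.7] yaw 0.788 F [-0.4  0.4 -0.1] w 71.6 t 30.18
shift(now) [-27.1 178.4  90.8] shift(after turn) [-26.6 178.5  90.7] turn [0.    0.    0.003]
```

View pics/t10.png

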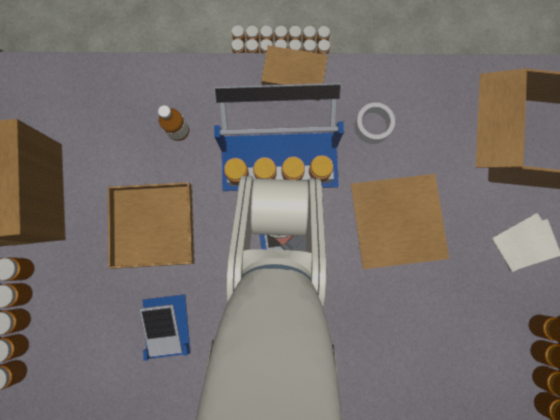

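The bar has folded back, the four jars still stand on the rail at (235–322,167), and the tray is unmoved at (150,225). Packing starts with the jar nearest the tray.

```bash
python3 -m pendant '{"grip":[1,1,1,1,1,1,1,1,1],"linear":[[-5.3,35.7,0],[-5.3,35.7,0],[-5.3,35.7,0],[-5.3,35.7,0],[-5.3,35.7,0],[0,0,20],[0,0,0],[0,0,0],[0,0,0]],"angular":[[0,0,0],[0,0,0],[0,0,0],[0,0,0],[0,0,0],[0,0,0],[0,0,0],[0,0,0],[0,0,0]]}'
python3 - <<'E'
from h import *
d(596,102.7,85,np.pi/4)
E
```

```text
t: 30.93
ee_pos: [594.8, 102.0, 154.5]
orientation: [-1.202, -2.901, 0.001]
ft_force: [0.6, 0.5, 0.5]
width: 87.9
grasp_force: 0.0
pos [594.8 102.  154.5] yaw 0.786 F [0.6 0.5 0.5] w 87.9 t 30.93
shift(now) [-0.4  1.5 69.5] shift(after turn) [-0.3  1.4 69.5] turn [-0.001 -0.001  0.   ]
```

```bash
python3 -m pendant '{"grip":[1,1,1,1,-1,-1,-1,-1,-1,-1,-1],"linear":[[-0.3,1.4,25],[0,0,25],[0,0,14],[0,0,5],[0,0,0],[0,0,0],[0,0,0],[0,0,0],[0,0,0],[0,0,0],[0,0,0]],"angular":[[0,0,0],[0,0,0],[0,0,0],[0,0,0],[0,0,0],[0,0,0],[0,0,0],[0,0,0],[0,0,0],[0,0,0],[0,0,0]]}'
python3 -m pendant '{"grip":[-1,-1,-1,-1,-1,-1,-1,-1,-1,-1,-1,-1],"linear":[[0,0,-15],[0,0,-25],[0,0,-35],[31.4,16.5,0],[31.4,16.5,0],[31.4,16.5,0],[31.4,16.5,0],[31.4,16.5,0],[31.4,16.5,0],[31.4,16.5,0],[31.4,16.5,0],[0,0,0]],"angular":[[0,0,0],[0,0,0],[0,0,0],[0,0,0],[0,0,0],[0,0,0],[0,0,0],[0,0,0],[0,0,0],[0,0,0],[0,0,0],[0,0,0]]}'
python3 -m pendant '{"grip":[-1,-1,-1,-1],"linear":[[0,0,40],[0,0,0],[0,0,0],[0,0,0]],"angular":[[0,0,0],[0,0,0],[0,0,0],[0,0,0]]}'
python3 - <<'E'
from h import *
o=ctrl.get_obs(); im=ctrl.get_image("wrist"); cv2.imwrite("pics/w11.png",im[:,:,::-1])
im=ctrl.get_image("scene"); cv2.imwrite("pics/s11.png",im[:,:,::-1])
d(512,373.5,30.5,np.pi/4)
E
```

```text
t: 31.85
ee_pos: [597.2, 103.1, 86.6]
orientation: [1.202, 2.902, 0.0]
ft_force: [-2.3, -2.2, 6.1]
width: 57.4
grasp_force: 30.0
t: 32.85
ee_pos: [510.8, 379.8, 160.7]
orientation: [-1.197, -2.904, -0.004]
ft_force: [0.7, -1.3, -1.8]
width: 57.4
grasp_force: 30.0
t: 33.18
ee_pos: [513.0, 373.9, 121.0]
orientation: [-1.203, -2.902, 0.0]
ft_force: [0.5, -0.7, -1.5]
width: 57.3
grasp_force: 30.0
pos [513.8 374.3 122.1] yaw 0.784 F [-0.1  1.  -2.7] w 57.6 t 33.28
shift(now) [ 0.7 -2.1 91.6] shift(after turn) [ 0.7 -1.9 91.6] turn [ 0.002  0.    -0.001]
```

View pics/s11.png

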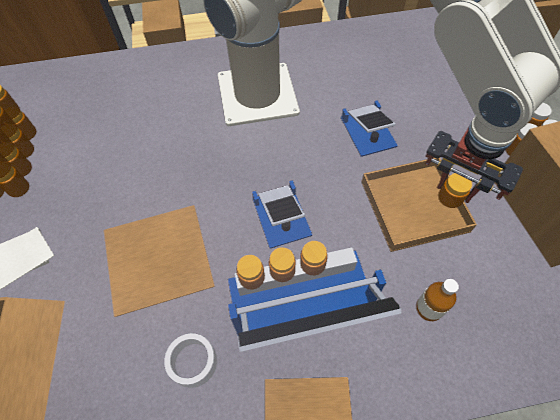

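The tray's corners are at (363,177), (438,160), (474,226) and (393,247), as at the start. The jar at (458,188) is over the tray's far-left quarter, and the three others still stand on the rail.

```bash
(for i in 1; do python3 -m pendant '{"grip":[-1,-1,-1,-1,-1,-1,-1,-1],"linear":[[0.7,-2,25],[0,0,25],[0,0,20],[0,0,10],[0,0,7],[0,0,0],[0,0,0],[0,0,0]],"angular":[[0,0,0],[0,0,0],[0,0,0],[0,0,0],[0,0,0],[0,0,0],[0,0,0],[0,0,0]]}'
python3 -m pendant '{"grip":[-1],"linear":[[0,0,1.2]],"angular":[[0,0,0]]}'
python3 -m pendant '{"grip":[-1],"linear":[[0,0,1.2]],"angular":[[0,0,0]]}'
python3 -m pendant '{"grip":[-1],"linear":[[0,0,1.2]],"angular":[[0,0,0]]}'
python3 -m pendant '{"grip":[-1],"linear":[[0,0,0]],"angular":[[0,0,0]]}'
done) | grep -E "ee_pos|ft_force"
```

```text
ee_pos: [511.8, 373.9, 34.9]
ft_force: [-0.1, -0.6, -1.7]
ee_pos: [511.8, 374.0, 33.8]
ft_force: [-0.6, 1.0, -2.1]
ee_pos: [511.4, 373.8, 32.1]
ft_force: [-0.2, 0.0, -1.2]
ee_pos: [511.4, 373.8, 31.5]
ft_force: [-5.4, -3.7, 20.8]
ee_pos: [511.4, 373.8, 31.6]
ft_force: [-1.0, -0.5, 7.9]
```

```bash
python3 -m pendant '{"grip":[0.7,0.7,0.7,0.7,0.7,1,1,1,1],"linear":[[0,0,0],[0,0,0],[0,0,0],[0,0,0],[0,0,-20],[0,0,-35],[0,0,-40],[0,0,-35],[0,0,0]],"angular":[[0,0,0],[0,0,0],[0,0,0],[0,0,0],[0,0,0],[0,0,0],[0,0,0],[0,0,0],[0,0,0]]}'
python3 -m pendant '{"grip":[1,1,1,1,1,1,1,1,1,1,1,1],"linear":[[-30.2,-18,0],[-30.2,-18,0],[-30.2,-18,0],[-30.2,-18,0],[-30.2,-18,0],[-30.2,-18,0],[-30.2,-18,0],[-30.2,-18,0],[-30.2,-18,0],[-30.2,-18,0],[0,0,0],[0,0,0]],"angular":[[0,0,0],[0,0,0],[0,0,0],[0,0,0],[0,0,0],[0,0,0],[0,0,0],[0,0,0],[0,0,0],[0,0,0],[0,0,0],[0,0,0]]}'
python3 -m pendant '{"grip":[1,1],"linear":[[0,0,0],[0,0,0]],"angular":[[0,0,0],[0,0,0]]}'
python3 - <<'E'
from h import *
(c,s,a),im=trayfit(); print("tray",c,s,a)
cv2.imwrite("pics/t12.png",im[:,:,::-1])
for b in lids("top",im,71): print(*b)
d(597.9,32.3,86,np.pi/4)
E
```

```text
t: 35.03
ee_pos: [514.4, 375.9, 167.3]
orientation: [1.2, 2.896, 0.015]
ft_force: [1.3, 0.6, 1.1]
width: 87.6
grasp_force: 0.0
t: 36.03
ee_pos: [597.0, 30.8, 159.3]
orientation: [-1.208, -2.9, 0.0]
ft_force: [-0.9, 0.3, -0.4]
width: 87.6
grasp_force: 0.0
t: 36.2
ee_pos: [596.5, 33.6, 159.5]
orientation: [-1.201, -2.902, 0.0]
ft_force: [0.1, 0.3, 0.6]
width: 87.7
grasp_force: 0.0
tray (469.4211120605469, 327.6781311035156) (209.1094512939453, 213.9818115234375) 2.8173835277557373
[321.6 165.9] 303 [20, 19] [ 615.  -108.7   71. ]
[127. 206.] 306 [19, 19] [512.5 377.4  71. ]
pos [596.5  33.8 159.6] yaw 0.787 F [-0.4 -0.5 -1.5] w 87.8 t 36.25
shift(now) [-2.  -0.  73.6] shift(after turn) [-2.  -0.1 73.6] turn [-0.    -0.     0.001]
```

```bash
python3 -m pendant '{"grip":[1,1,1,1,-1,-1,-1,-1,-1,-1,-1],"linear":[[-2,0,25],[0,0,25],[0,0,18],[0,0,5.5],[0,0,0],[0,0,0],[0,0,0],[0,0,0],[0,0,0],[0,0,0],[0,0,0]],"angular":[[0,0,0],[0,0,0],[0,0,0],[0,0,0],[0,0,0],[0,0,0],[0,0,0],[0,0,0],[0,0,0],[0,0,0],[0,0,0]]}'
python3 -m pendant '{"grip":[-1,-1,-1,-1,-1,-1,-1,-1,-1,-1,-1,-1],"linear":[[0,0,-15],[0,0,-25],[0,0,-35],[32.8,10.4,0],[32.8,10.4,0],[32.8,10.4,0],[32.8,10.4,0],[32.8,10.4,0],[32.8,10.4,0],[32.8,10.4,0],[32.8,10.4,0],[32.8,10.4,0]],"angular":[[0,0,0],[0,0,0],[0,0,0],[0,0,0],[0,0,0],[0,0,0],[0,0,0],[0,0,0],[0,0,0],[0,0,0],[0,0,0],[0,0,0]]}'
python3 -m pendant '{"grip":[-1,-1,-1,-1,-1,-1],"linear":[[32.8,10.4,0],[32.8,10.4,0],[0,0,40],[0,0,0],[0,0,0],[0,0,0]],"angular":[[0,0,0],[0,0,0],[0,0,0],[0,0,0],[0,0,0],[0,0,0]]}'
python3 - <<'E'
from h import *
im=ctrl.get_image("scene"); cv2.imwrite("pics/s13.png",im[:,:,::-1])
a=cv2.imread("pics/s11.png")[150:260,360:490].astype(int); b=im[150:260,360:490,::-1].astype(int)
print("changed near far wall", (abs(a-b).max(2)>40)[60:,:].mean(), (abs(a-b).max(2)>40)[:,:30].mean())
d(424,368,31,np.pi/4)
E
```

```text
t: 37.17
ee_pos: [599.0, 31.1, 87.5]
orientation: [1.202, 2.901, 0.001]
ft_force: [-0.5, 1.2, 7.3]
width: 57.2
grasp_force: 30.0
t: 38.17
ee_pos: [454.8, 307.2, 161.5]
orientation: [1.203, 2.902, 0.0]
ft_force: [0.8, 0.1, -1.8]
width: 57.6
grasp_force: 30.0
t: 38.67
ee_pos: [424.5, 366.7, 121.9]
orientation: [-1.204, -2.902, 0.001]
ft_force: [-0.0, -0.8, -0.4]
width: 57.6
grasp_force: 30.0
changed near far wall 0.05307692307692308 0.0
pos [425.2 366.9 122.5] yaw 0.784 F [ 0.5  0.4 -0.5] w 57.4 t 38.72
shift(now) [ 1.6 -0.2 91.5] shift(after turn) [ 1.6 -0.  91.5] turn [ 0.001  0.    -0.001]
```

```bash
(for i in 1; do python3 -m pendant '{"grip":[-1,-1,-1,-1,-1,-1,-1,-1],"linear":[[1.6,0,25],[0,0,25],[0,0,20],[0,0,10],[0,0,7],[0,0,0],[0,0,0],[0,0,0]],"angular":[[0,0,0],[0,0,0],[0,0,0],[0,0,0],[0,0,0],[0,0,0],[0,0,0],[0,0,0]]}'
python3 -m pendant '{"grip":[-1],"linear":[[0,0,1.2]],"angular":[[0,0,0]]}'
python3 -m pendant '{"grip":[-1],"linear":[[0,0,1.2]],"angular":[[0,0,0]]}'
python3 -m pendant '{"grip":[-1],"linear":[[0,0,0]],"angular":[[0,0,0]]}'
done) | grep -E "ee_pos|ft_force"
```

```text
ee_pos: [424.1, 368.8, 35.7]
ft_force: [-0.4, -0.1, -1.4]
ee_pos: [424.0, 368.9, 34.5]
ft_force: [0.5, -0.0, -0.8]
ee_pos: [423.7, 368.7, 32.9]
ft_force: [-0.4, 0.8, -1.4]
ee_pos: [423.5, 368.7, 32.5]
ft_force: [0.9, 0.1, 0.5]
```

```bash
python3 -m pendant '{"grip":[-1,-1,0.7,0.7,0.7,0.7,0.7,1,1,1,1],"linear":[[0,0,0.7],[0,0,0],[0,0,0],[0,0,0],[0,0,0],[0,0,0],[0,0,-20],[0,0,-35],[0,0,-40],[0,0,-35],[0,0,0]],"angular":[[0,0,0],[0,0,0],[0,0,0],[0,0,0],[0,0,0],[0,0,0],[0,0,0],[0,0,0],[0,0,0],[0,0,0],[0,0,0]]}'
python3 -m pendant '{"grip":[1,1,1,1,1,1,1,1,1,1,1,1],"linear":[[-34.3,-13.5,0],[-34.3,-13.5,0],[-34.3,-13.5,0],[-34.3,-13.5,0],[-34.3,-13.5,0],[-34.3,-13.5,0],[-34.3,-13.5,0],[-34.3,-13.5,0],[-34.3,-13.5,0],[-34.3,-13.5,0],[-34.3,-13.5,0],[-34.3,-13.5,0]],"angular":[[0,0,0],[0,0,0],[0,0,0],[0,0,0],[0,0,0],[0,0,0],[0,0,0],[0,0,0],[0,0,0],[0,0,0],[0,0,0],[0,0,0]]}'
python3 -m pendant '{"grip":[1,1,1,1],"linear":[[0,0,0],[0,0,0],[0,0,0],[0,0,0]],"angular":[[0,0,0],[0,0,0],[0,0,0],[0,0,0]]}'
python3 - <<'E'
from h import *
(c,s,a),im=trayfit(); print("tray",c,s,a)
cv2.imwrite("pics/t14.png",im[:,:,::-1])
for b in lids("top",im,71): print(*b)
d(599.9,-36.2,86,np.pi/4)
E
```

```text
t: 40.55
ee_pos: [426.3, 370.9, 167.9]
orientation: [1.201, 2.898, 0.015]
ft_force: [0.6, 0.7, -0.3]
width: 87.9
grasp_force: 0.0
t: 41.55
ee_pos: [599.7, -39.2, 160.7]
orientation: [-1.203, -2.902, 0.0]
ft_force: [0.1, 0.6, -0.5]
width: 87.7
grasp_force: 0.0
t: 41.88
ee_pos: [598.7, -36.3, 160.8]
orientation: [-1.201, -2.902, 0.0]
ft_force: [0.5, -0.0, 0.1]
width: 87.8
grasp_force: 0.0
tray (469.5387268066406, 328.4774475097656) (208.63381958007812, 213.86026000976562) 3.2833313941955566
[127. 206.] 304 [19, 19] [512.5 377.5  71. ]
[127.1 241.5] 324 [20, 20] [424.  373.3  71. ]
pos [598.8 -36.  161. ] yaw 0.787 F [ 0.5  0.2 -0.2] w 87.5 t 41.93
shift(now) [-1.   0.7 75. ] shift(after turn) [-0.9  0.7 75. ] turn [-0.    -0.001  0.001]
```

```bash
python3 -m pendant '{"grip":[1,1,1,1,-1,-1,-1,-1,-1,-1,-1],"linear":[[-0.9,0.7,25],[0,0,25],[0,0,19],[0,0,6],[0,0,0],[0,0,0],[0,0,0],[0,0,0],[0,0,0],[0,0,0],[0,0,0]],"angular":[[0,0,0],[0,0,0],[0,0,0],[0,0,0],[0,0,0],[0,0,0],[0,0,0],[0,0,0],[0,0,0],[0,0,0],[0,0,0]]}'
python3 -m pendant '{"grip":[-1,-1,-1,-1,-1,-1,-1,-1,-1,-1,-1,-1],"linear":[[0,0,-15],[0,0,-25],[0,0,-35],[31.7,18.5,0],[31.7,18.5,0],[31.7,18.5,0],[31.7,18.5,0],[31.7,18.5,0],[31.7,18.5,0],[31.7,18.5,0],[31.7,18.5,0],[31.7,18.5,0]],"angular":[[0,0,0],[0,0,0],[0,0,0],[0,0,0],[0,0,0],[0,0,0],[0,0,0],[0,0,0],[0,0,0],[0,0,0],[0,0,0],[0,0,0]]}'
python3 -m pendant '{"grip":[-1,-1,-1,-1],"linear":[[0,0,0],[0,0,0],[0,0,0],[0,0,0]],"angular":[[0,0,0],[0,0,0],[0,0,0],[0,0,0]]}'
python3 - <<'E'
from h import *
im=ctrl.get_image("scene"); cv2.imwrite("pics/s15.png",im[:,:,::-1])
a=cv2.imread("pics/s13.png")[150:260,360:490].astype(int); b=im[150:260,360:490,::-1].astype(int)
D=(abs(a-b).max(2)>40);print("changed", D[60:,:].mean(), D[:,:30].mean())
for l in lids("scene",im,71): print(*l)
d(516,283.5,31,np.pi/4)
E
```

```text
t: 42.85
ee_pos: [601.2, -37.6, 87.5]
orientation: [1.202, 2.901, 0.001]
ft_force: [-1.4, 0.2, 6.9]
width: 57.2
grasp_force: 30.0
t: 43.85
ee_pos: [515.8, 283.5, 161.3]
orientation: [-1.203, -2.902, -0.0]
ft_force: [1.0, 0.5, -1.8]
width: 57.6
grasp_force: 30.0
t: 44.18
ee_pos: [516.9, 280.8, 161.2]
orientation: [-1.204, -2.902, 0.001]
ft_force: [0.3, -0.2, -2.6]
width: 57.6
grasp_force: 30.0
changed 0.0 0.009696969696969697
[423.6 181.5] 335 [25, 19] [445.1 343.   71. ]
[445.7 202.7] 323 [22, 18] [512.5 372.7  71. ]
[249.1 265.5] 355 [22, 21] [ 579.5 -107.1   71. ]
pos [517.  280.7 161.2] yaw 0.783 F [-0.1  0.5 -2.4] w 57.7 t 44.23
shift(now) [  2.7   1.3 130.2] shift(after turn) [  2.7   1.3 130.2] turn [-0.     0.    -0.002]
```

View pics/s15.png

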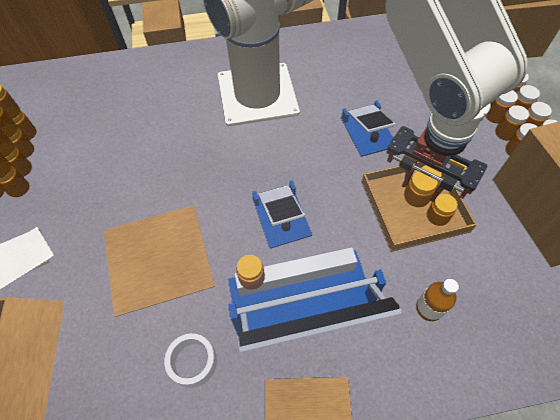

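The tray is unmoved and the held jar at (424,182) is heading for the far-right quarter. The placed jar stands at (445,205), and one jar is left on the rail.

```bash
(for i in 1; do python3 -m pendant '{"grip":[-1,-1,-1,-1,-1,-1,-1,-1,-1],"linear":[[2.7,1.3,35],[0,0,30],[0,0,25],[0,0,20],[0,0,10],[0,0,6],[0,0,0],[0,0,0],[0,0,0]],"angular":[[0,0,0],[0,0,0],[0,0,0],[0,0,0],[0,0,0],[0,0,0],[0,0,0],[0,0,0],[0,0,0]]}'
python3 -m pendant '{"grip":[-1],"linear":[[0,0,1.2]],"angular":[[0,0,0]]}'
python3 -m pendant '{"grip":[-1],"linear":[[0,0,1.2]],"angular":[[0,0,0]]}'
python3 -m pendant '{"grip":[-1],"linear":[[0,0,0.6]],"angular":[[0,0,0]]}'
python3 -m pendant '{"grip":[-1],"linear":[[0,0,0]],"angular":[[0,0,0]]}'
done) | grep -E "ee_pos|ft_force"
```

```text
ee_pos: [516.7, 285.1, 36.6]
ft_force: [-0.0, -0.2, -2.3]
ee_pos: [516.8, 285.3, 35.6]
ft_force: [0.4, -1.1, -1.9]
ee_pos: [516.4, 285.2, 33.9]
ft_force: [-0.2, 0.3, -3.2]
ee_pos: [516.0, 285.0, 32.8]
ft_force: [0.2, -0.1, -2.3]
ee_pos: [515.8, 284.9, 32.5]
ft_force: [-0.4, 0.3, -0.7]
```

```bash
python3 -m pendant '{"grip":[-1,-1,0.7,0.7,0.7,0.7,0.7,1,1,1,1],"linear":[[0,0,0.7],[0,0,0],[0,0,0],[0,0,0],[0,0,0],[0,0,0],[0,0,-20],[0,0,-35],[0,0,-40],[0,0,-35],[0,0,0]],"angular":[[0,0,0],[0,0,0],[0,0,0],[0,0,0],[0,0,0],[0,0,0],[0,0,0],[0,0,0],[0,0,0],[0,0,0],[0,0,0]]}'
python3 -m pendant '{"grip":[1,1,1,1,1,1,1,1,1,1,1,1],"linear":[[-30.6,-19.5,0],[-30.6,-19.5,0],[-30.6,-19.5,0],[-30.6,-19.5,0],[-30.6,-19.5,0],[-30.6,-19.5,0],[-30.6,-19.5,0],[-30.6,-19.5,0],[-30.6,-19.5,0],[-30.6,-19.5,0],[-30.6,-19.5,0],[0,0,0]],"angular":[[0,0,0],[0,0,0],[0,0,0],[0,0,0],[0,0,0],[0,0,0],[0,0,0],[0,0,0],[0,0,0],[0,0,0],[0,0,0],[0,0,0]]}'
python3 -m pendant '{"grip":[1,1,1],"linear":[[0,0,0],[0,0,0],[0,0,0]],"angular":[[0,0,0],[0,0,0],[0,0,0]]}'
python3 - <<'E'
from h import *
(c,s,a),im=trayfit(); print("tray",c,s,a)
for b in lids("top",im,71): print(*b)
d(602.9,-104.8,86,np.pi/4)
E
```

```text
t: 46.23
ee_pos: [519.5, 286.8, 168.5]
orientation: [1.2, 2.896, 0.014]
ft_force: [0.8, 0.4, -0.2]
width: 87.6
grasp_force: 0.0
t: 47.23
ee_pos: [603.2, -110.5, 161.3]
orientation: [1.208, 2.898, -0.001]
ft_force: [-0.7, -0.2, 0.3]
width: 88.1
grasp_force: 0.0
t: 47.48
ee_pos: [601.4, -103.7, 161.2]
orientation: [-1.201, -2.902, 0.0]
ft_force: [-0.2, -0.1, -0.5]
width: 87.6
grasp_force: 0.0
tray (469.8294677734375, 328.37152099609375) (209.01406860351562, 213.92417907714844) 3.238617420196533
[162.5 204.5] 314 [20, 20] [516.2 289.3  71. ]
[127.1 205.9] 301 [19, 19] [512.6 377.3  71. ]
[127.1 241.6] 319 [20, 20] [423.8 373.3  71. ]
pos [ 601.5 -103.5  161.3] yaw 0.787 F [0.2 0.1 0.4] w 87.9 t 47.53
shift(now) [-2.   0.1 75.3] shift(after turn) [-1.9  0.1 75.3] turn [-0.    -0.001  0.001]
```

```bash
python3 -m pendant '{"grip":[1,1,1,1,-1,-1,-1,-1,-1,-1,-1],"linear":[[-1.9,0,25],[0,0,25],[0,0,19],[0,0,6],[0,0,0],[0,0,0],[0,0,0],[0,0,0],[0,0,0],[0,0,0],[0,0,0]],"angular":[[0,0,0],[0,0,0],[0,0,0],[0,0,0],[0,0,0],[0,0,0],[0,0,0],[0,0,0],[0,0,0],[0,0,0],[0,0,0]]}'
python3 -m pendant '{"grip":[-1,-1,-1,-1,-1,-1,-1,-1,-1,-1,-1,-1],"linear":[[0,0,-15],[0,0,-25],[0,0,-35],[33,12.4,0],[33,12.4,0],[33,12.4,0],[33,12.4,0],[33,12.4,0],[33,12.4,0],[33,12.4,0],[33,12.4,0],[33,12.4,0]],"angular":[[0,0,0],[0,0,0],[0,0,0],[0,0,0],[0,0,0],[0,0,0],[0,0,0],[0,0,0],[0,0,0],[0,0,0],[0,0,0],[0,0,0]]}'
python3 -m pendant '{"grip":[-1,-1,-1,-1,-1,-1,-1],"linear":[[33,12.4,0],[33,12.4,0],[33,12.4,0],[0,0,0],[0,0,0],[0,0,0],[0,0,0]],"angular":[[0,0,0],[0,0,0],[0,0,0],[0,0,0],[0,0,0],[0,0,0],[0,0,0]]}'
python3 - <<'E'
from h import *
im=ctrl.get_image("scene"); cv2.imwrite("pics/s17.png",im[:,:,::-1])
a=cv2.imread("pics/s15.png")[150:260,360:490].astype(int); b=im[150:260,360:490,::-1].astype(int)
D=(abs(a-b).max(2)>40);print("changed", D[70:,:].mean(), D[:,:15].mean())
for l in lids("scene",im,71): print(*l)
d(428,281,31,np.pi/4)
E
```

```text
t: 48.45
ee_pos: [604.0, -106.4, 87.8]
orientation: [1.202, 2.901, 0.001]
ft_force: [-0.8, 0.0, 6.2]
width: 57.8
grasp_force: 30.0
t: 49.45
ee_pos: [471.3, 184.0, 161.7]
orientation: [1.203, 2.902, 0.0]
ft_force: [0.5, 0.2, -1.8]
width: 57.2
grasp_force: 30.0
t: 50.03
ee_pos: [428.9, 278.1, 161.5]
orientation: [-1.204, -2.902, 0.001]
ft_force: [0.7, -0.1, -1.2]
width: 57.5
grasp_force: 30.0
changed 0.0525 0.0
[408.5 148.3] 308 [22, 17] [340.6 341.5  71. ]
[430.5 172.8] 280 [20, 17] [424.  368.8  71. ]
[445.7 202.7] 323 [22, 18] [512.6 372.6  71. ]
[410.5 210.5] 324 [22, 18] [516.4 284.5  71. ]
pos [429.1 278.  161.6] yaw 0.783 F [-0.6 -0.5 -1.1] w 57.2 t 50.08
shift(now) [  2.9   1.4 130.6] shift(after turn) [  2.9   1.4 130.6] turn [-0.     0.    -0.002]
```

```bash
(for i in 1; do python3 -m pendant '{"grip":[-1,-1,-1,-1,-1,-1,-1,-1,-1],"linear":[[2,1,35],[0,0,30],[0,0,25],[0,0,20],[0,0,10],[0,0,6],[0,0,0],[0,0,0],[0,0,0]],"angular":[[0,0,0],[0,0,0],[0,0,0],[0,0,0],[0,0,0],[0,0,0],[0,0,0],[0,0,0],[0,0,0]]}'
python3 -m pendant '{"grip":[-1],"linear":[[0,0,1.2]],"angular":[[0,0,0]]}'
python3 -m pendant '{"grip":[-1],"linear":[[0,0,1.2]],"angular":[[0,0,0]]}'
python3 -m pendant '{"grip":[-1],"linear":[[0,0,0.7]],"angular":[[0,0,0]]}'
python3 -m pendant '{"grip":[-1],"linear":[[0,0,0.5]],"angular":[[0,0,0]]}'
done) | grep -E "ee_pos|ft_force"
```

```text
ee_pos: [428.9, 281.5, 36.7]
ft_force: [-0.1, 1.0, -1.7]
ee_pos: [428.8, 281.7, 35.6]
ft_force: [-1.1, 0.3, -1.4]
ee_pos: [428.5, 281.6, 34.1]
ft_force: [-0.4, 0.0, -1.8]
ee_pos: [428.2, 281.4, 33.0]
ft_force: [-0.4, -0.1, -1.1]
ee_pos: [428.2, 281.4, 32.7]
ft_force: [-3.1, -1.3, 13.7]
```

Contact. I'll release, lift, clear the tray and check.

```bash
python3 -m pendant '{"grip":[-1,0.7,0.7,0.7,0.7,0.7,1,1,1,1],"linear":[[0,0,0],[0,0,0],[0,0,0],[0,0,0],[0,0,0],[0,0,-20],[0,0,-35],[0,0,-40],[0,0,-40],[0,0,0]],"angular":[[0,0,0],[0,0,0],[0,0,0],[0,0,0],[0,0,0],[0,0,0],[0,0,0],[0,0,0],[0,0,0],[0,0,0]]}'
python3 -m pendant '{"grip":[1,1,1,1,1,1,1,1,1,1,1,1],"linear":[[-30,-30,-5],[-30,-25,-5],[-30,-25,-5],[-30,-25,-5],[-30,-25,0],[-30,-25,0],[-30,-20,0],[-20,-15,0],[0,0,0],[0,0,0],[0,0,0],[0,0,0]],"angular":[[0,0,0],[0,0,0],[0,0,0],[0,0,0],[0,0,0],[0,0,0],[0,0,0],[0,0,0],[0,0,0],[0,0,0],[0,0,0],[0,0,0]]}'
python3 - <<'E'
from h import *
(c,s,a),im=trayfit(); print("tray",c,s,a)
for b in lids("top",im,71): print(*b)
s=ctrl.get_image("scene"); 
for b in lids("scene",s,71): print(*b)
cv2.imwrite("pics/fin.png",np.vstack([im,s])[:,:,::-1][::1]); cv2.imwrite("pics/fin2.png",cv2.resize(np.hstack([im,s])[:,:,::-1],(800,300),interpolation=cv2.INTER_AREA))
E
```

```text
t: 52.0
ee_pos: [431.6, 283.5, 173.7]
orientation: [1.2, 2.896, 0.015]
ft_force: [0.1, 0.8, 0.2]
width: 87.9
grasp_force: 0.0
t: 53.0
ee_pos: [455.7, -13.9, 186.6]
orientation: [-1.201, -2.902, 0.0]
ft_force: [-0.6, 0.2, -0.6]
width: 87.8
grasp_force: 0.0
tray (469.3443603515625, 328.46240234375) (208.1498260498047, 213.86048889160156) 3.2808663845062256
[162.6 204.6] 325 [20, 20] [516. 289.  71.]
[127.2 206. ] 319 [20, 19] [512.5 376.9  71. ]
[162.9 239.6] 334 [21, 20] [428.7 285.4  71. ]
[127.1 241.6] 336 [21, 20] [423.8 373.4  71. ]
[430.5 172.8] 280 [20, 17] [424.  368.8  71. ]
[397.  180.3] 291 [21, 17] [428.9 281.   71. ]
[445.7 202.7] 323 [22, 18] [512.6 372.6  71. ]
[410.5 210.3] 330 [22, 19] [516.  284.6  71. ]
```

View pics/fin2.png

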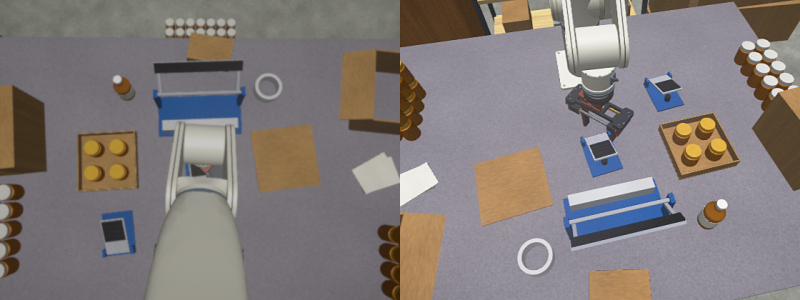

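Both views show four upright jars in the tray, at left-half (92–118,148–173). The rail and sheet are empty, the bottle and tape are where they were, and the robot touches nothing. Handing in.

```bash
python3 -c "
from workcell import ctrl
print(ctrl.close_job())"
```

```text
the job is handed in; nothing more can be done
None
```

The job is handed in at about 53 s: all four jars were pressed together on the rail with the pedal held on its stop for about 1.1 s, and they now stand upright in the tray, with the bottle and tape untouched.

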